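Toast the cage from the back of the crowded hook

TASK

Toast the sandwich in the red-handled cage, which hangs at the back of the crowded hook: first move the cages in front of it to the spare hook, then stand the red one in the toaster's slot and press the toaster lever down until it stays down. Then hang the other cages back on the hook they came from, so that the spare hook is free again, with the red cage left toasting; leave the things standing around alone.

Things in the scene. Friction and masses are not known exactly. Their poses are not given: they have to be found in the camera images.
- full_hook_bar (a point): crowded hook: middle of the top face of a fixed stand's level steel arm (12 mm wide in y, 6 thick, 185 above the worktop). x runs along the arm, from its free end (x = -0.076, lip turned up 12 mm, 7 thick) to the post (x = 0.068; no higher than the arm). A hung cage's grip centre is 20 mm above the arm's top; cages start 30 mm apart, x -0.045 to 0.045; off or on over the lip, raised 14 to 30 mm
- spare_hook_bar (a point): spare hook: stand exactly like the crowded one (same point, axes and sizes), empty at the start
- cage_red_grip (a point): centre of the red grip (10 x 30 x 28 mm: x thick, y wide, z high) atop a rigid wire cage, 150 g, rearmost on the crowded hook. Grip it by its narrow edges (fingers closing along y) from above. Below: 40 mm wide crossbar, then closed loop opening 28 wide, 40 tall, top edge 20 mm below this point; basket 16 x 92 x 80 mm, its top 62 and underside 142 mm below this point
- cage_blue_grip (a point): centre of the blue grip of a toasting cage like the red one in every size and axis; upright wire cage holding a sandwich, underside 142 mm below this point. At the start it hangs in front of the red one on the same arm; absent (None) in some starts
- cage_green_grip (a point): centre of the green grip of a toasting cage like the red one in every size and axis; upright wire cage holding a sandwich, underside 142 mm below this point. At the start it hangs in front of the red one on the same arm; absent (None) in some starts
- cage_yellow_grip (a point): centre of the yellow grip of a toasting cage like the red one in every size and axis; upright wire cage holding a sandwich, underside 142 mm below this point. At the start it hangs in front of the red one on the same arm; absent (None) in some starts
- toaster_slot (a point): centre of the slot mouth, on top of the steel toaster (92 mm x, 154 mm y, 130 high, 2.5 kg, low centre of mass, loose). Slot 26 mm wide (x), 104 long (y); a sprung carriage inside bears the cage: lever up, the cage's underside rests 75 mm below the mouth (grip centre 67 mm above the mouth), lever held down 28 mm lower. z up; lever on the +y end
- lever_top (a point): middle of the top face of the black lever knob (26 x 26 x 14 mm) on the +y end of the toaster, 95 mm from the slot's centre and 4 mm below the toaster's top when up; it moves straight down with the lever
- lever (a joint): travel of the toaster lever and carriage in m: 0 = up, 0.032 = stop at the bottom. Sprung upward; pressing meets about 12 N (more if pressed fast) as the catch is ridden over (at 9 to 15 mm), then gets lighter. Let go before about 0.023 it springs back up; beyond that the catch draws it down and holds it at about 0.028. Press it to 0.030
- olive_jar: bystander: glass jar with yellow lid, 67 mm across, 106 mm tall, origin at the centre of its underside
- food_tin: bystander: squat green and gold tin, 76 mm across, 58 mm tall, origin at the centre of its underside
- coffee_mill: bystander: cream coffee mill with brown top, 86 mm across, 153 mm tall, origin at the centre of its underside
- salt_shaker: bystander: small spice shaker with red lid, 41 mm across, 105 mm tall, origin at the centre of its underside
Mind the look-alikes: they are no part of the job. Leave any purple look-alike of the part that bears cage_blue_grip alone.

How it is judged (in metres and radians):
On the way, in this order (a step that is already met when the one before it is completed fails the run):
1. the cages in front hang on the spare hook, the red one still on the crowded hook (x of cage_blue_grip in the frame of spare_hook_bar between -0.069 and 0.068 m and y of cage_blue_grip in the frame of spare_hook_bar between -0.014 and 0.014 m and z of cage_blue_grip in the frame of spare_hook_bar between 0.01 and 0.03 m and angle between each of cage_blue_grip, cage_green_grip, cage_yellow_grip, cage_red_grip's own z axis and vertical below 0.25 rad and x of cage_green_grip in the frame of spare_hook_bar between -0.069 and 0.068 m and y of cage_green_grip in the frame of spare_hook_bar between -0.014 and 0.014 m and z of cage_green_grip in the frame of spare_hook_bar between 0.01 and 0.03 m and x of cage_yellow_grip in the frame of spare_hook_bar between -0.069 and 0.068 m and y of cage_yellow_grip in the frame of spare_hook_bar between -0.014 and 0.014 m and z of cage_yellow_grip in the frame of spare_hook_bar between 0.01 and 0.03 m and x of cage_red_grip in the frame of full_hook_bar between -0.069 and 0.068 m and y of cage_red_grip in the frame of full_hook_bar between -0.014 and 0.014 m and z of cage_red_grip in the frame of full_hook_bar between 0.01 and 0.03 m), for 0.2 s.
2. the red cage stands in the toaster's slot on the raised carriage, lever up (x of cage_red_grip in the frame of toaster_slot between -0.01 and 0.01 m and y of cage_red_grip in the frame of toaster_slot between -0.014 and 0.014 m and z of cage_red_grip in the frame of toaster_slot between 0.056 and 0.077 m and angle between cage_red_grip's own z axis and vertical below 0.2 rad and value of joint lever below 0.006 m), for 0.2 s.
3. the lever is pressed down and stays down, the red cage lowered with it (value of joint lever above 0.025 m and x of cage_red_grip in the frame of toaster_slot between -0.01 and 0.01 m and y of cage_red_grip in the frame of toaster_slot between -0.014 and 0.014 m and z of cage_red_grip in the frame of toaster_slot between 0.026 and 0.05 m and angle between cage_red_grip's own z axis and vertical below 0.2 rad), for 0.5 s.
At the end, for the whole second after the job is handed in: lever down (beyond 25 of 32 mm), red cage upright in the slot on the lowered carriage (within 10 mm across, 14 mm along); every other cage hangs by its loop on the hook it came from (grip centre within 14 mm of the bar's line, 10 mm of hanging height, tilt under 0.25 rad) (all of step 3 and x of cage_blue_grip in the frame of full_hook_bar between -0.069 and 0.068 m and y of cage_blue_grip in the frame of full_hook_bar between -0.014 and 0.014 m and z of cage_blue_grip in the frame of full_hook_bar between 0.01 and 0.03 m and angle between each of cage_blue_grip, cage_green_grip, cage_yellow_grip's own z axis and vertical below 0.25 rad and x of cage_green_grip in the frame of full_hook_bar between -0.069 and 0.068 m and y of cage_green_grip in the frame of full_hook_bar between -0.014 and 0.014 m and z of cage_green_grip in the frame of full_hook_bar between 0.01 and 0.03 m and x of cage_yellow_grip in the frame of full_hook_bar between -0.069 and 0.068 m and y of cage_yellow_grip in the frame of full_hook_bar between -0.014 and 0.014 m and z of cage_yellow_grip in the frame of full_hook_bar between 0.01 and 0.03 m); the robot touches nothing.
It fails at once if the jar is knocked over or shoved more than 5 cm (angle between olive_jar's own z axis and vertical above 0.5 rad or distance of olive_jar from where it was at the start of the episode above 0.05 m).
It fails at once if the tin is knocked over or shoved more than 5 cm (angle between food_tin's own z axis and vertical above 0.5 rad or distance of food_tin from where it was at the start of the episode above 0.05 m).
It fails at once if the coffee mill is knocked over or shoved more than 5 cm (angle between coffee_mill's own z axis and vertical above 0.5 rad or distance of coffee_mill from where it was at the start of the episode above 0.05 m).
It fails at once if the shaker is knocked over or shoved more than 5 cm (angle between salt_shaker's own z axis and vertical above 0.5 rad or distance of salt_shaker from where it was at the start of the episode above 0.05 m).
Of cage_blue, cage_green, cage_yellow only 2 to 3 are there at a start; the rules pass over those that are not, and their reading is None.
At some moment in a run one of toaster may be knocked a few centimetres aside while the robot is not near it.
Once in a run the grip may slacken for a moment while it holds something.
It also fails if it takes over 210 s, if anything falls off the work surface, if the arm or the gripper's body presses on something with over 40 N, if the wrist force passes 120 N, or if a joint passes its speed limit or range.

ROBOT

A 6-joint arm with a two-finger parallel gripper is mounted at the origin on a cart in front of the work surface, level with it; the furniture and walls round the work are solid. World frame = base frame: x ahead of the robot, y to its left, z up, the work surface at z = 0. Lengths are in m, angles in degrees, forces in N, time in s.
With the tool pointing down it reaches from about 0.3 to 0.75 m from the base axis. Payload 8.5 kg.
Tool frame: the origin (TCP) lies at the very end of the fingers, on their centre line; the grasp point (between the pads) lies 19 mm behind it; z points along the fingers, y is the line along which they close (so a half turn about z gives the same grasp; the last joint's range is limited). The gripper opens to 85 mm and grips with 20 to 120 N. Pads are 22 mm wide; open, the fingers measure 114 mm over their backs; the gripper's body (76 mm by 85 mm) begins 54 mm behind the grasp point. The pads swing forward as they close: fully open they stand 13 mm farther back than shut.
Start: joints at [52.179, 21.807, 74.336, -0, 83.858, -12.336], TCP at [0.237, 0.496, 0.231] pointing down, gripper open.
Joint ranges: [-178.18, 178.18], [-50.72, 133.34], [12.68, 142.11], [-81.47, 261.47], [9.98, 163.14], [-165.26, 165.26]. Speed limits (degrees/s): [136.94, 136.94, 180, 180, 180, 180].

INTERFACE

Orientations are given as a 3x3 rotation matrix whose columns are the frame's x, y, z axes.
In Python, from rig import env gives the robot as it stands.
- The arm moves only by the tool move_arm, never from a script. Its argument "plan" is a list of rows, each a list of 7 numbers: the turn, a rotation vector about the tool's x, y, z in degrees, then the shift along the tool's x, y, z in cm, then the gripper command: -1 is shut, 1 is fully open, values between are in proportion. In form: [[ax, ay, az, tx, ty, tz, jaw], ...]. A call has 1 to 5 rows; each row is the pose to reach, as a shift and turn from the pose commanded when the call began, along the tool's axes at that moment; what a row does not reach only later rows make up. A row lasts 1/10 s, in which the tool goes at most 50 mm and 8.59 degrees, less where a joint would pass 70% of its speed; a pose out of reach is approached as far as the arm can. A call with a gripper value outside its range is refused whole. The fingers move at their own pace and stop on an object; "squeeze" is the grip in N (left out, the last holds). Time passes only in rows, so rows that repeat a pose let the fingers close. It gives the time, the measured TCP pose, the force, the opening and the grip force at its end, in the units of the state.
- env.observe(): the state, without advancing time (a new reading comes with each control period).
- env.get_image(name): name is "scene" or "top"; returns a dict with "color" (384x512x3 uint8, red, green, blue), "fov_y" (degrees; the focal length in pixels is half the picture's height over the tangent of half this angle, whatever the lens; pixels are square), "cx", "cy" (the principal point, pixels), "distortion" ([k1, k2, p1, p2, k3] as OpenCV has them; the pictures are not rectified), "R" (3x3) and "t" (3): a world point X has camera coordinates R X + t. Camera axes: x right, y down, z forward; pixel columns grow to the right and rows downward; lengths in m; the calibration is good to about 2 mm. A picture is of the moment at which its call begins. There is no depth.
- env.close_job(): hands the job in; it is judged then, once.
Trained networks look in a picture, given as the dict that the camera call returned (one of the last four; its "shot" number tells which), for a name from the list of things; names that differ only in an ending like _2 or _b are one class to them, and where a whole thing is asked for, a point or a joint stands for the part that bears it (a point fixed in the world has none). Each returns a list of dicts, best first, with "conf" (0 to 1); they miss things now and then, are a little off and sometimes report something else, mostly with a low value. They report only what shows in the picture. A call takes as long as a camera call. They do not tell look-alikes from the thing itself.
- env.outline_of(target, picture): "mask" (384x512 bool, what is visible of it) and "bbox" ([centre column, centre row, width, height] in pixels, round what is visible of it).
- env.tip_of(target, picture): "pixel" ([column, row] in pixels: a listed point, or the origin of a listed thing).
The state is a dict: "time_s": time; "q": joint angles; "qvel": joint speeds; "joint_efforts": joint torques, N m; "position": TCP position; "tool_rot": TCP orientation; "ft_force": force on the tool from outside, world axes, zero at the start; "wrist_torque": the same for the moment, N m; "grip_width": finger opening in m; "gripper_force": force on a finger pad.
Only numpy, scipy, OpenCV 4.12 (cv2) and the standard library are available. Lean on these libraries where they do the work, as an engineer would, in place of code of your own. Each camera call takes 0.05 s, during which the arm holds its last target. There are 200 camera calls.

## Working session

There is one attempt and no reset: what is moved stays moved. The work goes in short steps, Python scripts to look and compute and a tool call to move; the robot and the scene stay as the last step left them, time stands still between calls to the robot, and variables do not carry over. Pictures are saved under pics/ and viewed, at most 14 in all, crops included, and the job is handed in when it is done.

Besides the shell and the picture viewer there is one more tool, called after "Emit:" by a JSON object that holds its "api" and its "payload", one argument or row to a line. move_arm: Moves the arm, as the interface text tells. Its arguments: {"type":"object","properties":{"plan":{"type":"array"},"squeeze":{"type":"number"}},"required":["plan"]}

```bash
mkdir -p pics; cat > h.py <<'E'
import numpy as np, cv2
from rig import env
def K(p):
    h=p["color"].shape[0]; f=h/2/np.tan(np.radians(p["fov_y"])/2)
    return np.array([[f,0,p["cx"]],[0,f,p["cy"]],[0,0,1.]])
def ray(p,px):
    u=cv2.undistortPoints(np.array([[px]],float),K(p),np.array(p["distortion"],float))[0,0]
    R=np.array(p["R"]);t=np.array(p["t"]); d=R.T@np.array([u[0],u[1],1.]); return -R.T@t,d/np.linalg.norm(d)
def atz(p,px,z):
    o,d=ray(p,px); return o+d*(z-o[2])/d[2]
def tri(rs):
    A=sum(np.eye(3)-np.outer(d,d) for o,d in rs); b=sum((np.eye(3)-np.outer(d,d))@o for o,d in rs)
    X=np.linalg.solve(A,b); return X,max(np.linalg.norm((np.eye(3)-np.outer(d,d))@(X-o)) for o,d in rs)
def proj(p,X):
    R=np.array(p["R"]); return cv2.projectPoints(np.array([X],float),cv2.Rodrigues(R)[0],np.array(p["t"],float),K(p),np.array(p["distortion"],float))[0][0,0]
def save(p,n): cv2.imwrite("pics/"+n,p["color"][:,:,::-1])
def shots(): return {n:env.get_image(n) for n in("scene","top")}
def find(names,P,k=3):
    out={}
    for n in names:
        c={m:env.tip_of(n,p)[:k] for m,p in P.items()}
        print(n,{m:[(np.round(r["pixel"],1).tolist(),round(r["conf"],2)) for r in v] for m,v in c.items()})
        if all(len(v) for v in c.values()):
            X,e=tri([ray(P[m],c[m][0]["pixel"]) for m in c]); print("   tri",X.round(4),"err",round(e,4)); out[n]=X
    return out
E
python3 - <<'E'
from h import *
P=shots()
for m,p in P.items(): save(p,m+"0.png"); print(m,(-np.array(p["R"]).T@np.array(p["t"])).round(2))
find(["full_hook_bar","spare_hook_bar","cage_red_grip","cage_blue_grip","cage_green_grip","cage_yellow_grip","toaster_slot","lever_top","olive_jar","food_tin","coffee_mill","salt_shaker"],P)
s=env.observe(); print(s["position"],s["tool_rot"],s["ft_force"])
a=cv2.vconcat([cv2.imread("pics/scene0.png")]);b=cv2.imread("pics/top0.png")
E
```

```text
scene [-0.08 -0.74  0.87]
top [-0.69 -0.17  1.66]
full_hook_bar {'scene': [([244.6, 170.6], 0.83)], 'top': []}
spare_hook_bar {'scene': [([203.0, 143.0], 0.93)], 'top': []}
cage_red_grip {'scene': [([253.0, 159.8], 0.83)], 'top': []}
cage_blue_grip {'scene': [([276.0, 296.9], 0.91), ([245.5, 165.3], 0.68)], 'top': []}
cage_green_grip {'scene': [([239.2, 175.7], 0.18)], 'top': []}
cage_yellow_grip {'scene': [([239.0, 171.6], 0.95), ([252.5, 157.0], 0.54)], 'top': []}
toaster_slot {'scene': [([295.0, 218.5], 0.94), ([251.9, 158.3], 0.4)], 'top': []}
lever_top {'scene': [([274.7, 205.1], 0.39)], 'top': []}
olive_jar {'scene': [([267.6, 187.3], 0.65)], 'top': []}
food_tin {'scene': [([309.4, 301.5], 0.6)], 'top': []}
coffee_mill {'scene': [([347.0, 226.1], 0.66), ([252.2, 161.1], 0.66)], 'top': []}
salt_shaker {'scene': [([297.0, 213.5], 0.76)], 'top': []}
[0.2366497  0.49648115 0.23131825] [[-9.02700936e-01  4.30268543e-01 -1.40303608e-05]
 [ 4.30268543e-01  9.02700936e-01  3.78252493e-05]
 [ 2.89402348e-05  2.81080650e-05 -9.99999999e-01]] [-6.04299282e-01  5.40745449e-01 -6.41176516e-05]
```

View pics/scene0.png

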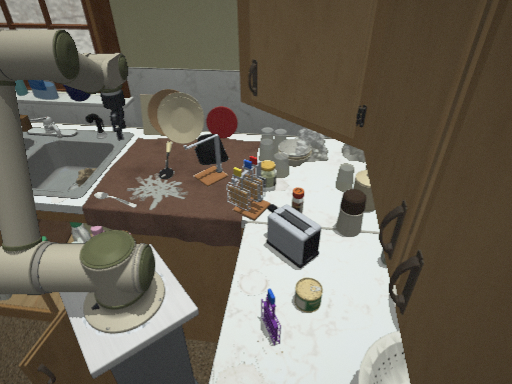

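View pics/top0.png

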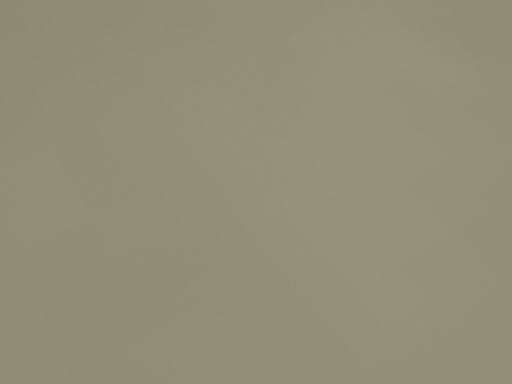

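The scene view shows the crowded hook at about (243,185), the empty spare hook at (210,155), and the toaster at (293,235). It also shows a purple cage at (270,315), the tin at (309,294), the shaker at (298,200), the jar at (268,172) and the mill at (351,212). The top camera shows only a blank surface, so I'll use the scene camera with the known heights.

```bash
python3 - <<'E'
from h import *
P=[env.get_image("scene") for _ in range(3)]
p=P[0]
Z=dict(full_hook_bar=.185,spare_hook_bar=.185,cage_red_grip=.205,cage_blue_grip=.205,cage_green_grip=.205,cage_yellow_grip=.205,toaster_slot=.130,lever_top=.126,olive_jar=0,food_tin=0,coffee_mill=0,salt_shaker=0)
for n,z in Z.items():
    r=env.tip_of(n,p)[:3]; print(n,[(np.round(a["pixel"],1).tolist(),round(a["conf"],2),atz(p,a["pixel"],z)[:2].round(3).tolist()) for a in r])
c=p["color"][115:270,165:365,::-1]
cv2.imwrite("pics/crop1.png",cv2.resize(c,None,fx=3.8,fy=3.8,interpolation=cv2.INTER_CUBIC))
for X in([.5,0,0],[.5,0,.1],[.5,.1,0],[.6,0,0]): print(X,proj(p,X))
t=env.get_image("top"); print("top dir",np.array(t["R"])[2])
E
```

```text
full_hook_bar [([251.3, 171.2], 0.97, [0.516, 0.073]), ([309.5, 302.0], 0.51, [0.307, -0.423])]
spare_hook_bar []
cage_red_grip [([254.0, 156.9], 0.62, [0.56, 0.115])]
cage_blue_grip [([245.7, 163.6], 0.97, [0.512, 0.098]), ([269.9, 299.0], 0.88, [0.233, -0.374])]
cage_green_grip []
cage_yellow_grip [([237.1, 173.5], 0.94, [0.455, 0.067])]
toaster_slot [([293.0, 217.6], 0.82, [0.513, -0.145])]
lever_top []
olive_jar [([265.9, 184.3], 0.91, [0.667, 0.179])]
food_tin [([307.2, 301.1], 0.66, [0.409, -0.33])]
coffee_mill [([349.1, 227.8], 0.96, [0.735, -0.201]), ([247.4, 161.4], 0.25, [0.711, 0.366])]
salt_shaker [([294.7, 214.6], 0.6, [0.633, -0.032])]
[0.5, 0, 0] [260.73376488 225.0159048 ]
[0.5, 0, 0.1] [260.73360612 203.214463  ]
[0.5, 0.1, 0] [244.21454759 210.57036683]
[0.6, 0, 0] [282.12139236 213.66349894]
top dir [ 0.61019213  0.13143276 -0.78127524]
```

View pics/crop1.png

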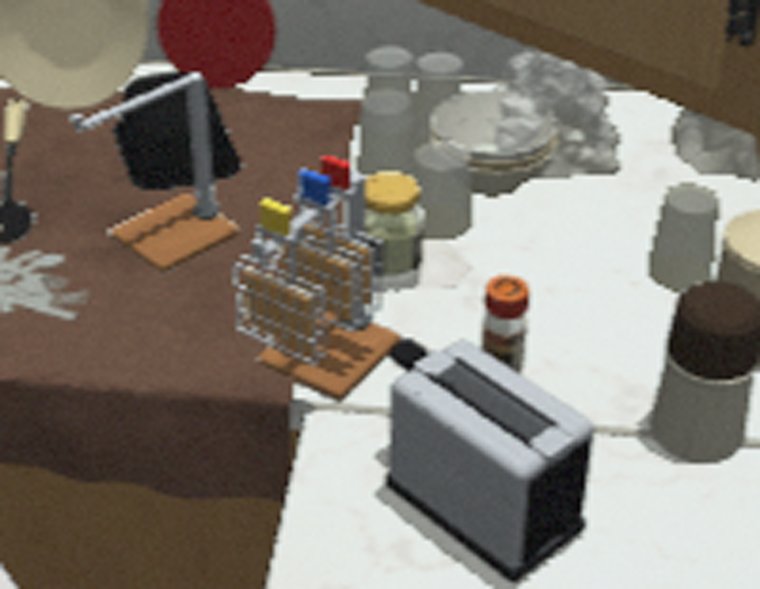

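Three cages hang on the hook: yellow, then a gap, then blue, then red at the back. Pixels: yellow (237,172), blue (248,164), red (253,160). The purple look-alike at (270,300) gets reported as "blue" and I'll leave it alone. Next I'll fit models for precise poses.

```bash
cat > fit.py <<'E'
from h import *
from scipy.optimize import minimize
S=8
def pts(p,X):
    return cv2.projectPoints(np.asarray(X,float).reshape(-1,1,3),cv2.Rodrigues(np.array(p["R"]))[0],np.array(p["t"],float),K(p),np.array(p["distortion"],float))[0][:,0]
def T(pose,L):
    x,y,a=pose; c,s=np.cos(a),np.sin(a); L=np.asarray(L,float)
    return np.c_[x+c*L[:,0]-s*L[:,1],y+s*L[:,0]+c*L[:,1],L[:,2]]
def box(cx,cy,cz,a,b,c):
    return np.array([[cx+i*a/2,cy+j*b/2,cz+k*c/2] for i in(-1,1) for j in(-1,1) for k in(-1,1)])
def ren(p,roi,items,shape=None):
    # items: (pts3d world, value); painted in order, hull
    u0,v0,u1,v1=roi; im=np.zeros(((v1-v0)*S,(u1-u0)*S,3),np.float32)
    for X,val in items:
        q=(pts(p,X)-[u0-.5,v0-.5])*S-.5
        cv2.fillConvexPoly(im,cv2.convexHull(np.round(q*16).astype(np.int32)),val,shift=4)
    return cv2.resize(im,(u1-u0,v1-v0),interpolation=cv2.INTER_AREA)
def mean_img(n=4):
    P=[env.get_image("scene") for _ in range(n)]; p=P[-1]; return p,np.mean([q["color"].astype(float) for q in P],0)
def opt(f,x0,d=(.01,.01,.1)):
    best=None
    for k in range(3):
        sx=np.array([x0]+[np.array(x0)+np.eye(3)[i]*d[i]*(-1)**k for i in range(3)])
        r=minimize(f,x0,method="Nelder-Mead",options=dict(initial_simplex=sx,xatol=1e-5,fatol=1e-4,maxiter=400))
        x0=r.x; best=r
    return best.x,best.fun
def colormasks(im):
    h=cv2.cvtColor(im.astype(np.float32)/255,cv2.COLOR_RGB2HSV); H,Sa,V=h[...,0],h[...,1],h[...,2]
    ok=(Sa>.5)
    return dict(y=ok&(abs(H-50)<9)&(V>.45)&(Sa>.6),b=ok&(abs(H-222)<20)&(V>.25),r=ok&((H<12)|(H>348))&(V>.35)&(Sa>.7))
E
python3 - <<'E'
from fit import *
p,im=mean_img(); np.save("im0.npy",im)
roi=(225,145,275,190); u0,v0,u1,v1=roi
M=colormasks(im[v0:v1,u0:u1]); 
# restrict
yy,xx=np.mgrid[v0:v1,u0:u1]
M["y"]&=xx<248; M["r"]&=(xx<262)
for k in M: print(k,M[k].sum(),xx[M[k]].mean(),yy[M[k]].mean())
tgt=np.dstack([M["r"],M["b"],M["y"]]).astype(np.float32)
def f(v,ret=0):
    it=[(T(v,box(x,0,.205,.010,.030,.028)),val) for x,val in((.045,(1,0,0)),(.015,(0,1,0)),(-.045,(0,0,1)))]
    r=ren(p,roi,it); return r if ret else ((r-tgt)**2).sum()
x,e=opt(f,[.53,.10,.5]); print("full",x.round(4),np.degrees(x[2]),e)
# individual grips
for k,i,xl in(("y",2,-.045),("b",1,.015)):
    pass
A=T(x,[[-.076,0,.185],[.068,0,.185]]);print(A.round(3))
rt=f(x,1)
# toaster
r=env.outline_of("toaster_slot",p); print("toaster masks",[(round(a["conf"],2),np.round(a["bbox"]).tolist(),int(a["mask"].sum())) for a in r])
roi2=(255,195,335,275); u0,v0,u1,v1=roi2; m=r[0]["mask"][v0:v1,u0:u1].astype(np.float32)
def g(v,ret=0):
    q=ren(p,roi2,[(T(v,box(0,0,.065,.092,.154,.130)),(1,1,1))])
    return ((q[...,0]-m)**2).sum()
for a0 in(-.3,.0,.3,.8):
    t,e=opt(g,[.51,-.145,a0]); print("toaster",t.round(4),np.degrees(t[2]),e)
np.save("toast.npy",t)
big=cv2.resize(im[120:280,170:350,::-1],None,fx=4.4,fy=3.7*1.0,interpolation=cv2.INTER_CUBIC)
def crop(roi,s,name,lines):
    u0,v0,u1,v1=roi; b=cv2.resize(im[v0:v1,u0:u1,::-1].clip(0,255).astype(np.uint8),None,fx=s,fy=s,interpolation=cv2.INTER_CUBIC)
    for X,c in lines:
        q=((pts(p,X)-[u0-.5,v0-.5])*s).astype(int); cv2.polylines(b,[q],False,c,1)
    cv2.imwrite("pics/"+name,b)
sl=[[i*.013,j*.052,.13] for i,j in((-1,-1),(1,-1),(1,1),(-1,1),(-1,-1))]
to=[[i*.046,j*.077,.13] for i,j in((-1,-1),(1,-1),(1,1),(-1,1),(-1,-1))]
bt=[[i*.046,j*.077,.0] for i,j in((-1,-1),(1,-1),(1,1),(-1,1),(-1,-1))]
arm=[[a,b,.185] for a,b in((-.076,-.006),(.068,-.006),(.068,.006),(-.076,.006),(-.076,-.006))]
crop((225,145,325,220),8,"c2.png",[(T(t,sl),(0,255,0)),(T(t,to),(0,255,0)),(T(x,arm),(255,0,255))]+[(T(x,[[q,-.015,.219],[q,.015,.219],[q,.015,.191],[q,-.015,.191]]),(0,0,0)) for q in(.04,.01,-.05)])
q0=atz(p,[185.3,147.1],.185);q1=atz(p,[217,135.5],.185);print("spare ends",q0,q1,np.linalg.norm(q1-q0))
crop((170,120,245,180),10,"c3.png",[])
E
```

```text
y 15 236.93333333333334 169.4
b 50 247.64 163.64
r 37 253.43243243243242 159.64864864864865
full [0.5014 0.0894 0.2919] 16.723063760220267 100.242431640625
[[0.429 0.068 0.185]
 [0.567 0.109 0.185]]
toaster masks [(0.66, [294.0, 236.0, 56.0, 66.0], 2369)]
toaster [ 0.5088 -0.1478 -0.0925] -5.2995660403357805 261.62890625
toaster [ 0.5087 -0.1478 -0.0792] -4.537292555365365 261.19287109375
toaster [ 0.5085 -0.1484 -0.0855] -4.8995893373929515 261.16650390625
toaster [ 0.5087 -0.1485 -0.079 ] -4.5242790335557315 261.310546875
spare ends [0.41744037 0.35689317 0.185     ] [0.56049352 0.35882985 0.185     ] 0.1430662601208426
```

View pics/c2.png

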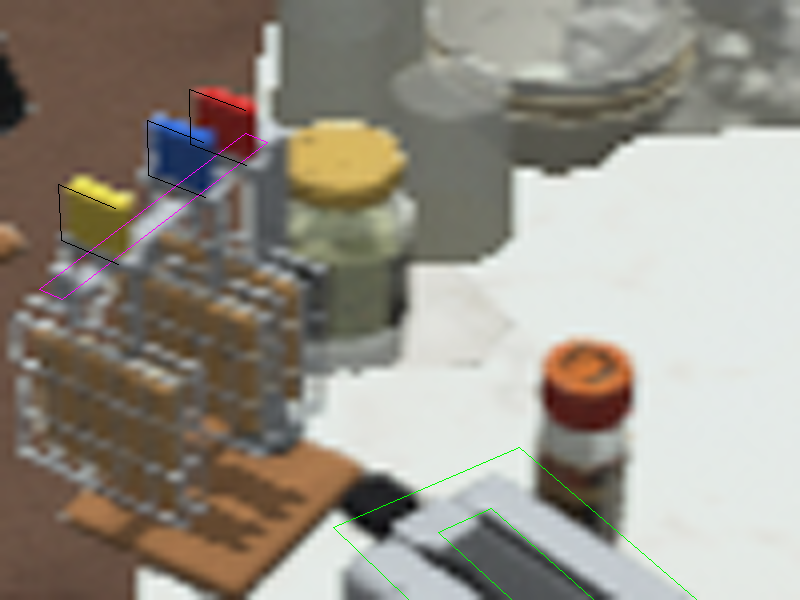

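View pics/c3.png

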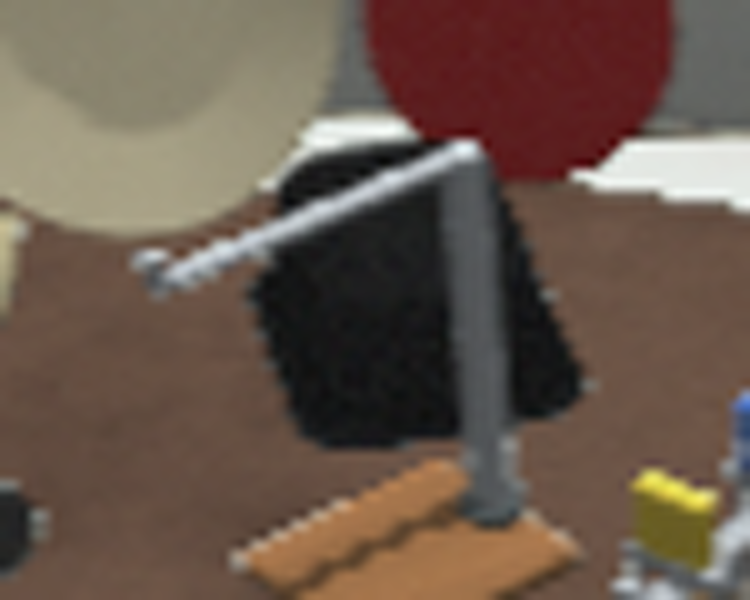

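The yellow mask was poor and the network's toaster mask is too large. I'll refit using the dark slot mouth, the bright spare arm and better colour masks.

```bash
cat >> fit.py <<'E'
def cage_target(im,roi):
    u0,v0,u1,v1=roi; h=cv2.cvtColor(im[v0:v1,u0:u1].astype(np.float32)/255,cv2.COLOR_RGB2HSV); H,Sa,V=h[...,0],h[...,1],h[...,2]
    return H,Sa,V
def panel(p,im,roi,s,lines):
    u0,v0,u1,v1=roi; b=cv2.resize(im[v0:v1,u0:u1,::-1].clip(0,255).astype(np.uint8),None,fx=s,fy=s,interpolation=cv2.INTER_CUBIC)
    for X,c in lines:
        q=np.round((pts(p,X)-[u0-.5,v0-.5])*s).astype(int); cv2.polylines(b,[q],False,c,1)
    return b
rect=lambda a,b,z:[[i*a/2,j*b/2,z] for i,j in((-1,-1),(1,-1),(1,1),(-1,1),(-1,-1))]
armrect=[[a,b,.185] for a,b in((-.076,-.006),(.068,-.006),(.068,.006),(-.076,.006),(-.076,-.006))]
def fit_slot(p,im,x0):
    c=pts(p,[[x0[0],x0[1],.13]])[0]; u0,v0=int(c[0])-26,int(c[1])-20; roi=(u0,v0,u0+52,v0+40)
    g=im[v0:v0+40,u0:u0+52].mean(2).astype(np.float32)
    # model: plate light 92x154 region w/ slot dark; only weigh pixels within slot+8mm
    def f(v,ret=0):
        w=ren(p,roi,[(T(v,rect(.046,.126,.13)),(1,1,1))])[...,0]; s=ren(p,roi,[(T(v,rect(.026,.104,.13)),(1,1,1))])[...,0]
        a,b=(g*w*s).sum()/(w*s).sum(),(g*w*(1-s)).sum()/(w*(1-s)).sum()
        return (w*(g-(a*s+b*(1-s)))**2).sum()/w.sum()
    return opt(f,x0,(.006,.006,.08))
def fit_grips(p,im,x0,order):
    roi=(225,145,275,190); H,Sa,V=cage_target(im,roi); yy,xx=np.mgrid[roi[1]:roi[3],roi[0]:roi[2]]
    y=(H>44)&(H<66)&(Sa>.55)&(V>.25)&(xx<247); b=(abs(H-222)<25)&(Sa>.45); r=((H<10)|(H>350))&(Sa>.6)&(xx<261)
    tg=np.dstack([r,b,y]).astype(np.float32)
    def f(v):
        return ((ren(p,roi,[(T(v,box(x,0,.205,.010,.030,.028)),val) for x,val in order])-tg)**2).sum()
    print("counts",y.sum(),b.sum(),r.sum()); return opt(f,x0)
E
python3 - <<'E'
from fit import *
p,im=mean_img(2)
x,e=fit_grips(p,im,[.505,.09,.3],((.045,(1,0,0)),(.015,(0,1,0)),(-.045,(0,0,1)))); print("full",x.round(4),np.degrees(x[2]),e)
for a in(-.1,0.1):
    t,e=fit_slot(p,im,[.509,-.148,a]); print("slot",t.round(4),np.degrees(t[2]),e)
roi=(178,128,226,156);u0,v0,u1,v1=roi; g=im[v0:v1,u0:u1].mean(2); yy,xx=np.mgrid[v0:v1,u0:u1]
line=148.3+(xx-185.3)*(134.9-148.3)/(216.5-185.3); w=(abs(yy-line)<3.5)&~((xx<199)&(yy<line-1.6)&(xx>190))
m=np.clip((g-80)/(190-80),0,1).astype(np.float32)
def f(v):
    r=ren(p,roi,[(T(v,box(.062,0,.0925,.012,.012,.185)),(.3,)*3),(T(v,box(-.004,0,.182,.144,.012,.006)),(.55,)*3),(T(v,box(-.0725,0,.191,.007,.012,.012)),(.7,)*3),(T(v,armrect),(1,1,1))])[...,0]
    return (w*(r-m)**2).sum()
s,e=opt(f,[.494,.358,.01]); print("spare",s.round(4),np.degrees(s[2]),e)
A=panel(p,im,(225,145,275,185),8,[(T(x,armrect),(255,0,255))]+[(T(x,[[q-.005,-.015,.219],[q-.005,.015,.219],[q-.005,.015,.191],[q-.005,-.015,.191],[q-.005,-.015,.219],[q+.005,-.015,.219],[q+.005,.015,.219],[q-.005,.015,.219]]),(0,0,0)) for q in(.045,.015,-.045)])
B=panel(p,im,(265,195,315,235),8,[(T(t,rect(.026,.104,.13)),(0,255,0)),(T(t,rect(.092,.154,.13)),(0,255,0)),(T(t,rect(.092,.154,.0)),(0,200,255))])
C=panel(p,im,(178,125,228,160),8,[(T(s,armrect),(255,0,255))])
C=cv2.copyMakeBorder(C,0,0,0,400,0)
cv2.imwrite("pics/c4.png",cv2.vconcat([cv2.hconcat([A,B]),C])[:600])
E
```

```text
counts 51 54 44
full [0.5019 0.0901 0.2905] 16.64484487554792 53.785888671875
slot [ 0.5038 -0.1552  0.0897] 5.137083488026881 1559.719482421875
slot [ 0.504  -0.1555  0.0803] 4.600775379957438 1555.6812744140625
spare [0.4989 0.3638 0.0912] 5.223892308209372 10.268733978271484
```

View pics/c4.png

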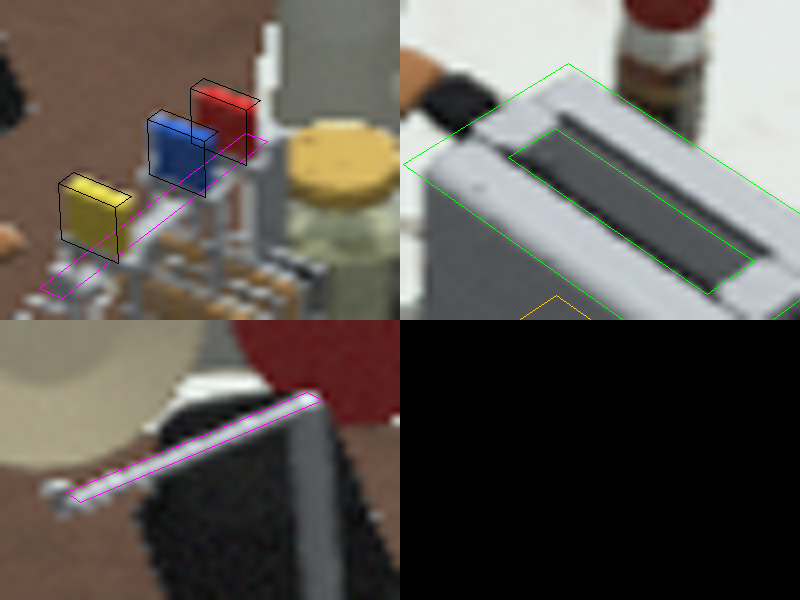

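```bash
python3 - <<'E'
from fit import *
p=env.get_image("scene"); im=p["color"].astype(float)
px=lambda X,Y,u,v,ox=0,oy=0:[u-.5+(X-ox)/8,v-.5+(Y-oy)/8]
C=[atz(p,px(X,Y,265,195,400,0),.13) for X,Y in((500,149),(560,113),(775,251),(713,295))]
C=np.array(C); print(C.round(4)); c=C.mean(0)
l=(C[3]-C[0]+C[2]-C[1])/2; w=(C[1]-C[0]+C[2]-C[3])/2
print("slot c",c.round(4),"len",np.linalg.norm(l),"wid",np.linalg.norm(w),"yaw from len",np.degrees(np.arctan2(l[0],-l[1])),"from wid",np.degrees(np.arctan2(w[1],w[0])))
a=atz(p,px(53,506,178,125,0,320),.185);b=atz(p,px(316,396,178,125,0,320),.185)
d=b-a;print("spare",a.round(4),b.round(4),np.linalg.norm(d),"yaw",np.degrees(np.arctan2(d[1],d[0])),"point",(a+d*.076/.144).round(4))
# mills etc positions
for n in("olive_jar","coffee_mill","salt_shaker","lever_top"):
    r=env.tip_of(n,p)[:1]; print(n,[(np.round(q["pixel"],1),atz(p,q["pixel"],.126 if n[0]=="l" else 0).round(3)) for q in r])
s=env.observe(); Rt=np.array(s["tool_rot"]); tcp=np.array(s["position"])
print("tool yaw of x", np.degrees(np.arctan2(Rt[1,0],Rt[0,0])),"pads proj",proj(p,tcp))
cv2.imwrite("pics/c5.png",panel(p,im,(60,40,140,140),6,[]))
E
```

```text
[[ 0.4874 -0.099   0.13  ]
 [ 0.5204 -0.0969  0.13  ]
 [ 0.5312 -0.2069  0.13  ]
 [ 0.4964 -0.21    0.13  ]]
slot c [ 0.5088 -0.1532  0.13  ] len 0.11101150134741536 wid 0.03395553795352347 yaw from len 5.107954001460405 from wid 4.380105863266544
spare [0.4116 0.3554 0.185 ] [0.5672 0.3693 0.185 ] 0.156200040239389 yaw 5.132858834432523 point [0.4937 0.3627 0.185 ]
olive_jar [(array([264.8, 184.4]), array([0.663, 0.182, 0.   ]))]
coffee_mill [(array([349.8, 226.1]), array([ 0.744, -0.196,  0.   ]))]
salt_shaker [(array([295.9, 214.7]), array([ 0.636, -0.035, -0.   ]))]
lever_top [(array([274.7, 208.3]), array([ 0.5  , -0.073,  0.126]))]
tool yaw of x 154.5155256923674 pads proj [122.55417514 136.69273381]
```

```bash
cat > go.py <<'E'
# usage: python3 go.py frame lx ly z [yawframe]  -> shift from the present pose so that TCP is at local (lx,ly) and world z
import sys,json; from h import *
F=json.load(open("frames.json"))
s=env.observe(); R=np.array(s["tool_rot"]); p=np.array(s["position"])
print("t",round(s["time_s"],2),"pos",p.round(4),"w",round(s["grip_width"],4),"gf",np.round(s["gripper_force"],1),"ft",np.round(s["ft_force"],1))
th=np.arctan2(R[1,0],R[0,0]); print("tilt",np.degrees(np.arccos(-R[2,2])).round(2),"toolyaw-180",((np.degrees(th)-180+180)%360-180).round(2))
for n,(x,y,a) in F.items():
    c,q=np.cos(np.radians(a)),np.sin(np.radians(a)); d=p[:2]-[x,y]; print(" in",n,(np.array([c*d[0]+q*d[1],-q*d[0]+c*d[1]])*100).round(2),"z",(p[2]*100).round(2))
if len(sys.argv)>1:
    x,y,a=F[sys.argv[1]]; lx,ly,z=map(float,sys.argv[2:5]); c,q=np.cos(np.radians(a)),np.sin(np.radians(a))
    X=np.array([x+c*lx-q*ly,y+q*lx+c*ly,z]); d=R.T@(X-p)*100
    dy=((180+a-np.degrees(th))+180)%360-180
    print("target",X.round(4),"MOVE az",(-dy).round(2),"shift cm",d.round(2))
E
echo '{"full":[0.502,0.0902,16.6],"spare":[0.497,0.363,5.2],"slot":[0.509,-0.153,4.8]}' > frames.json
python3 go.py full -0.045 0 0.28
```

```text
t 2.7 pos [0.2367 0.4965 0.2313] w 0.085 gf 0.0 ft [-0.3  0.6 -0.1]
tilt 0.01 toolyaw-180 -25.48
 in full [-13.82  46.51] z 23.13
 in spare [-24.72  15.65] z 23.13
 in slot [-21.7  67. ] z 23.13
target [0.4589 0.0773 0.28  ] MOVE az -42.08 shift cm [-38.09 -28.27  -4.87]
```

Emit:
{"api": "move_arm", "payload": {
  "plan": [
    [0, 0, -8, -4, -3, -5, 0.5],
    [0, 0, -16, -8, -6, -7, 0.5],
    [0, 0, -25, -12, -9, -7, 0.5],
    [0, 0, -33, -16, -12, -7, 0.5],
    [0, 0, -42, -19, -14, -7, 0.5]
  ]
}}

```text
time_s: 3.2
position: [0.3349, 0.312, 0.3012]
tool_rot: [[-0.975, -0.223, 0.001], [-0.223, 0.975, 0.001], [-0.001, 0.0, -1.0]]
ft_force: [0.5, 0.3, -0.7]
grip_width: 0.0644
gripper_force: 0.0
```

```bash
python3 go.py full -0.045 0 0.25
```

```text
t 3.2 pos [0.3349 0.312  0.3012] w 0.0644 gf 0.0 ft [ 0.5  0.3 -0.7]
tilt 0.07 toolyaw-180 12.89
 in full [-9.67 26.02] z 30.12
 in spare [-16.6   -3.61] z 30.12
 in slot [-13.45  47.79] z 30.12
target [0.4589 0.0773 0.25  ] MOVE az -3.71 shift cm [ -6.84 -25.64   5.12]
```

Emit:
{"api": "move_arm", "payload": {
  "plan": [
    [0, 0, 0, -1, -5, 0, 0.5],
    [0, 0, 0, -2, -10, 0, 0.5],
    [0, 0, 0, -3, -15, 0, 0.5],
    [0, 0, 0, -4, -20, 0, 0.5],
    [0, 0, 0, -4.6, -23.4, 3, 0.5]
  ]
}}

```text
time_s: 3.7
position: [0.4326, 0.0925, 0.273]
tool_rot: [[-0.976, -0.216, 0.008], [-0.216, 0.976, -0.001], [-0.007, -0.002, -1.0]]
ft_force: [1.8, 1.0, -0.8]
grip_width: 0.0641
gripper_force: 0.0
```

Emit:
{"api": "move_arm", "payload": {
  "plan": [
    [0, 0, 0, 0, 0, 0, 0.5],
    [0, 0, 0, 0, 0, 0, 0.5],
    [0, 0, 0, 0, 0, 0, 0.5]
  ]
}}

```text
time_s: 4.0
position: [0.4303, 0.0959, 0.2713]
tool_rot: [[-0.976, -0.219, 0.001], [-0.219, 0.976, 0.0], [-0.001, -0.0, -1.0]]
ft_force: [1.2, -0.7, 0.2]
grip_width: 0.0641
gripper_force: 0.0
```

```bash
python3 go.py full -0.045 0 0.193; python3 - <<'E'
from fit import *
p=env.get_image("scene"); im=p["color"].astype(float)
s=env.observe(); x=np.array(s["position"]); print(proj(p,x))
cv2.imwrite("pics/c6.png",panel(p,im,(205,130,285,190),9,[([x+[-.01,0,0],x+[.01,0,0]],(255,0,255)),([x+[0,-.01,0],x+[0,.01,0]],(255,0,255))]))
E
```

```text
t 4.0 pos [0.4303 0.0959 0.2713] w 0.0641 gf 0.0 ft [ 1.2 -0.7  0.2]
tilt 0.07 toolyaw-180 12.63
 in full [-6.71  2.59] z 27.13
 in spare [ -9.07 -26.  ] z 27.13
 in slot [-5.76 25.46] z 27.13
target [0.4589 0.0773 0.193 ] MOVE az -3.97 shift cm [-2.38 -2.43  7.83]
[224.86704498 154.97008913]
```

View pics/c6.png

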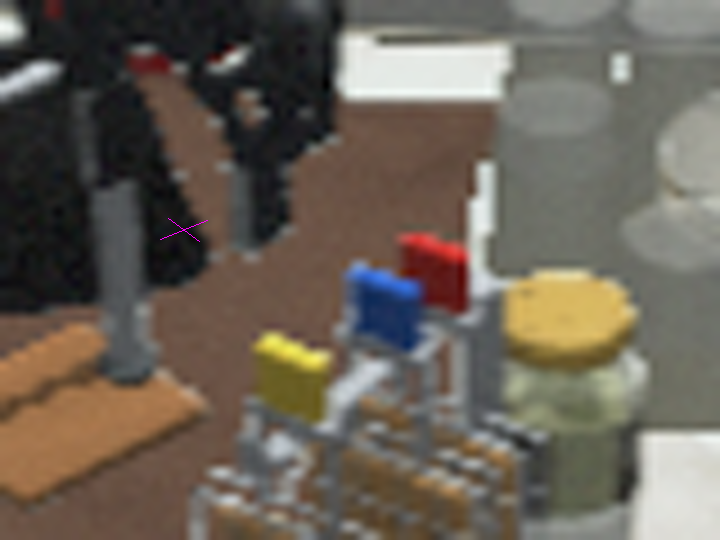

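The view shows the right fingertip at crop (245,250), which agrees with the projected TCP at (183,230). The yellow grip is at (290,375).

Emit:
{"api": "move_arm", "payload": {
  "plan": [
    [0, 0, -4, -2.4, -2.4, 1, 0.5],
    [0, 0, -4, -2.4, -2.4, 2, 0.5],
    [0, 0, -4, -2.4, -2.4, 2.5, 0.5],
    [0, 0, -4, -2.4, -2.4, 2.5, 0.5],
    [0, 0, -4, -2.4, -2.4, 2.5, 0.5]
  ]
}}

```text
time_s: 4.55
position: [0.4586, 0.0776, 0.2461]
tool_rot: [[-0.958, -0.286, 0.001], [-0.286, 0.958, 0.0], [-0.001, -0.0, -1.0]]
ft_force: [0.1, 0.8, 0.0]
grip_width: 0.0639
gripper_force: 0.0
```

```bash
python3 go.py full -0.045 0 0.193; python3 - <<'E'
from fit import *
p=env.get_image("scene"); im=p["color"].astype(float)
s=env.observe(); x=np.array(s["position"]); print(proj(p,x))
cv2.imwrite("pics/c7.png",panel(p,im,(205,130,285,190),9,[([x+[-.01,0,0],x+[.01,0,0]],(255,0,255)),([x+[0,-.01,0],x+[0,.01,0]],(255,0,255))]))
E
```

```text
t 4.55 pos [0.4586 0.0776 0.2461] w 0.0639 gf 0.0 ft [0.1 0.8 0. ]
tilt 0.04 toolyaw-180 16.62
 in full [-4.52  0.03] z 24.61
 in spare [ -6.41 -28.08] z 24.61
 in slot [-3.09 23.4 ] z 24.61
target [0.4589 0.0773 0.193 ] MOVE az 0.02 shift cm [-0.02 -0.03  5.31]
[235.88052398 161.13407601]
```

View pics/c7.png

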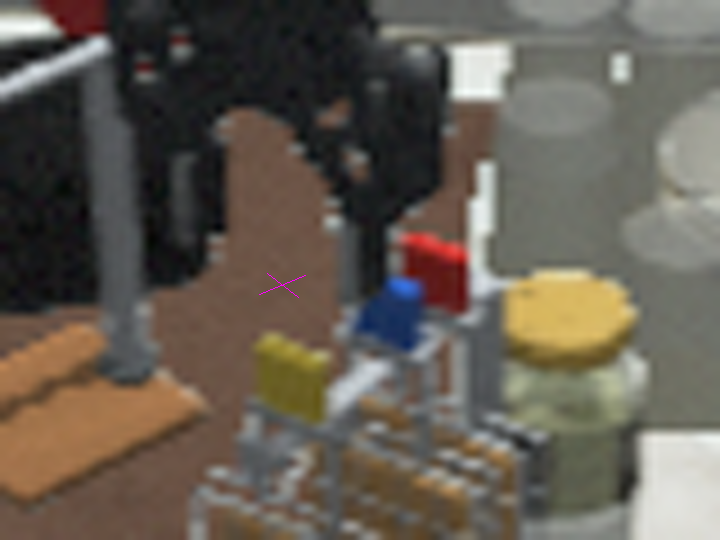

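```bash
python3 - <<'E'
from fit import *
p=env.get_image("scene")
x=[.502,.0902,np.radians(16.6)]
print(pts(p,T(x,[[q,0,.205] for q in(-.045,.015,.045)])))
px=lambda X,Y:[205-.5+X/9,130-.5+Y/9]
print(proj(p,[.4589,.0773,.246]))
# c6 crop hull centres: yellow, blue, red
for n,(a,b,c,d) in dict(y=(253,331,332,421),b=(346,423,262,350),r=(400,469,232,314)).items():
    q=px((a+b)/2,(c+d)/2); print(n,np.round(q,2),atz(p,q,.205).round(4))
E
```

```text
[[236.44789936 171.68686365]
 [247.40540125 163.56516729]
 [252.63260655 159.69066245]]
[235.94927213 161.19132292]
y [236.94 171.33] [0.4614 0.078  0.205 ]
b [247.22 163.5 ] [0.5161 0.0952 0.205 ]
r [252.78 159.83] [0.545 0.102 0.205]
```

The fit holds to within 2–3 mm, so I'll descend and grasp yellow.

Emit:
{"api": "move_arm", "payload": {
  "plan": [
    [0, 0, 0, -0.2, 0, 1.5, 0.5],
    [0, 0, 0, -0.2, 0, 3, 0.5],
    [0, 0, 0, -0.2, 0, 4.3, 0.5],
    [0, 0, 0, -0.2, 0, 5.2, 0.5],
    [0, 0, 0, -0.2, 0, 5.2, 0.5]
  ]
}}

```text
time_s: 5.15
position: [0.4605, 0.0776, 0.193]
tool_rot: [[-0.958, -0.285, -0.002], [-0.285, 0.958, 0.0], [0.001, 0.001, -1.0]]
ft_force: [0.6, -0.4, 0.1]
grip_width: 0.0641
gripper_force: 0.0
```

Emit:
{"api": "move_arm", "payload": {
  "plan": [
    [0, 0, 0, 0, 0, 0, -0.6],
    [0, 0, 0, 0, 0, 0, -0.6],
    [0, 0, 0, 0, 0, 0, -0.6],
    [0, 0, 0, 0, 0, 0, -0.6],
    [0, 0, 0, 0, 0, 0, -0.6]
  ],
  "squeeze": 70
}}

```text
time_s: 5.65
position: [0.4613, 0.0774, 0.1946]
tool_rot: [[-0.958, -0.285, 0.002], [-0.285, 0.958, -0.0], [-0.002, -0.001, -1.0]]
ft_force: [-0.9, 0.1, 6.3]
grip_width: 0.0288
gripper_force: 69.0
```

Emit:
{"api": "move_arm", "payload": {
  "plan": [
    [0, 0, 0, 0, 0, -0.5, -0.6],
    [0, 0, 0, 0, 0, -1.2, -0.6],
    [0, 0, 0, 0, 0, -1.9, -0.6],
    [0, 0, 0, 0, 0, -2.2, -0.6],
    [0, 0, 0, 0, 0, -2.2, -0.6]
  ]
}}

```text
time_s: 6.15
position: [0.4611, 0.0775, 0.2161]
tool_rot: [[-0.958, -0.285, 0.001], [-0.285, 0.958, -0.0], [-0.001, -0.0, -1.0]]
ft_force: [0.5, 0.3, -1.5]
grip_width: 0.0283
gripper_force: 69.1
```

Emit:
{"api": "move_arm", "payload": {
  "plan": [
    [0, 0, 0, 1, 0, 0, -0.6],
    [0, 0, 0, 2.5, 0, 0, -0.6],
    [0, 0, 0, 4.5, 0, 0, -0.6],
    [0, 0, 0, 6.5, 0, 0, -0.6],
    [0, 0, 0, 7.8, 0, 0, -0.6]
  ]
}}

```text
time_s: 6.65
position: [0.3843, 0.055, 0.2153]
tool_rot: [[-0.958, -0.285, -0.001], [-0.285, 0.958, 0.0], [0.001, 0.0, -1.0]]
ft_force: [-0.2, -0.5, -1.2]
grip_width: 0.0286
gripper_force: 69.1
```

Emit:
{"api": "move_arm", "payload": {
  "plan": [
    [0, 0, 0, 0.3, 0, -1, -0.6],
    [0, 0, 0, 0.3, 0, -1.5, -0.6],
    [0, 0, 0, 0.3, 0, -1.5, -0.6]
  ]
}}

```text
time_s: 6.95
position: [0.3843, 0.0543, 0.2316]
tool_rot: [[-0.958, -0.285, 0.003], [-0.285, 0.958, -0.0], [-0.002, -0.001, -1.0]]
ft_force: [-0.0, -0.3, -1.7]
grip_width: 0.0288
gripper_force: 69.3
```

```bash
python3 go.py spare -0.12 0 0.232; python3 - <<'E'
from fit import *
p=env.get_image("scene"); im=p["color"].astype(float)
cv2.imwrite("pics/c8.png",panel(p,im,(170,110,290,200),6.6,[]))
E
```

```text
t 6.95 pos [0.3843 0.0543 0.2316] w 0.0288 gf 69.3 ft [-0.  -0.3 -1.7]
tilt 0.15 toolyaw-180 16.57
 in full [-12.31  -0.08] z 23.16
 in spare [-14.02 -29.72] z 23.16
 in slot [-10.69  21.7 ] z 23.16
target [0.3775 0.3521 0.232 ] MOVE az 11.37 shift cm [-7.84 28.74 -0.05]
```

View pics/c8.png

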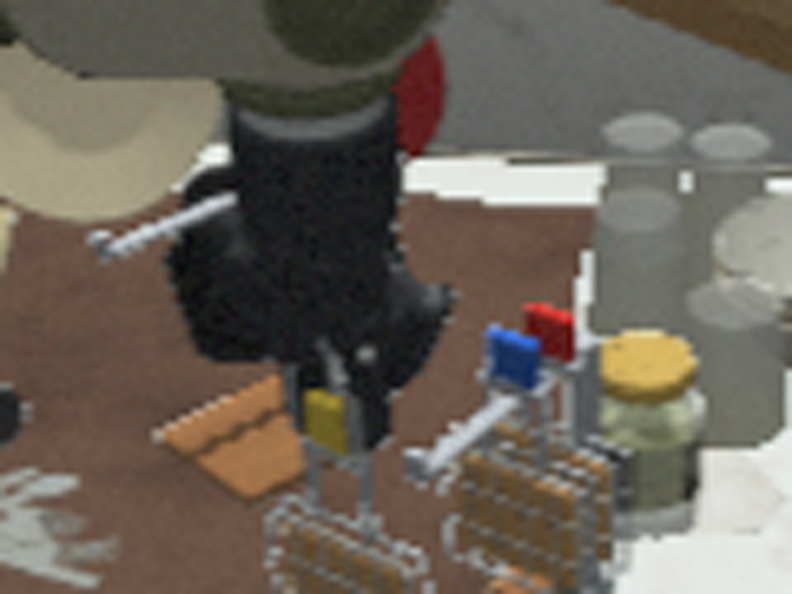

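Yellow is out and held upright. Moving to the front of the spare hook.

Emit:
{"api": "move_arm", "payload": {
  "plan": [
    [0, 0, 2, -0.5, 1.5, 0, -0.6],
    [0, 0, 4, -1.3, 4.5, 0, -0.6],
    [0, 0, 6, -2.2, 8, 0, -0.6],
    [0, 0, 8, -3.1, 11.5, 0, -0.6],
    [0, 0, 10, -4.1, 15, 0, -0.6]
  ]
}}

```text
time_s: 7.5
position: [0.3798, 0.2115, 0.2303]
tool_rot: [[-0.994, -0.113, -0.0], [-0.113, 0.994, -0.0], [0.0, -0.0, -1.0]]
ft_force: [0.6, -0.5, -1.6]
grip_width: 0.0284
gripper_force: 69.5
```

Emit:
{"api": "move_arm", "payload": {
  "plan": [
    [0, 0, 0, 0, 0, 0, -0.6],
    [0, 0, 0, 0, 0, 0, -0.6]
  ]
}}

```text
time_s: 7.7
position: [0.3798, 0.2104, 0.2301]
tool_rot: [[-0.993, -0.117, -0.001], [-0.117, 0.993, -0.001], [0.001, -0.0, -1.0]]
ft_force: [-0.4, -1.0, -0.6]
grip_width: 0.028
gripper_force: 69.9
```

```bash
python3 go.py spare -0.12 0 0.217;  python3 - <<'E'
from fit import *
p=env.get_image("scene")
print(proj(p,T([.502,.0902,np.radians(16.6)],[[-.0725,0,.197]])[0]), proj(p,T([.497,.363,np.radians(5.2)],[[-.0725,0,.197]])[0]),"seen",170-.5+418/6.6,110-.5+458/6.6,170-.5+101/6.6,110-.5+240/6.6)
E
```

```text
t 7.7 pos [0.3798 0.2104 0.2301] w 0.028 gf 69.9 ft [-0.4 -1.  -0.6]
tilt 0.06 toolyaw-180 6.71
 in full [-8.28 15.01] z 23.01
 in spare [-13.06 -14.14] z 23.01
 in slot [-9.83 37.29] z 23.01
target [0.3775 0.3521 0.217 ] MOVE az 1.51 shift cm [-1.43 14.11  1.31]
[231.30760695 177.59792387] [186.68989887 143.76732821] seen 232.83333333333334 178.89393939393938 184.8030303030303 145.86363636363637
```

```bash
cat > spare.py <<'E'
from fit import *
im=np.load("im0.npy"); p=env.get_image("scene")
roi=(176,126,226,158);u0,v0,u1,v1=roi; a=im[v0:v1,u0:u1]; 
yy,xx=np.mgrid[v0:v1,u0:u1]
br=a.mean(2); sat=a.max(2)-a.min(2)
line=148.3+(xx-185.3)*(134.9-148.3)/(216.5-185.3)
w=((abs(yy-line)<4)&~((xx<200)&(yy<line-1.8)&(xx>188))&(xx<215)&~((xx>=195)&(yy<138)&(yy<line-1.5))).astype(float)
bg=np.where(xx<196,75,25.)
m=np.clip((br-bg)/(175-bg),0,1).astype(np.float32)
for top,side in((1,.6),(1,.8),(1,1)):
    def f(v):
        r=ren(p,roi,[(T(v,box(-.004,0,.182,.144,.012,.006)),(side,)*3),(T(v,armrect),(top,)*3),(T(v,box(-.0725,0,.188,.007,.012,.018)),(.75,)*3)])[...,0]
        return (w*(r-m)**2).sum()
    for x0 in([.494,.362,.09],[.494,.365,.0]):
        s,e=opt(f,x0,(.006,.006,.06)); print("spare",top,side,s.round(4),np.degrees(s[2]).round(2),round(e,2))
print(np.round(br[17:26,5:16]).astype(int)); print(u0+5,v0+17)
E
python3 spare.py
```

```text
spare 1 0.6 [0.4901 0.3628 0.0964] 5.52 5.11
spare 1 0.6 [0.4904 0.3631 0.0921] 5.28 5.13
spare 1 0.8 [0.4904 0.3645 0.1107] 6.34 6.64
spare 1 0.8 [0.4907 0.3645 0.1091] 6.25 6.64
spare 1 1 [0.4908 0.3662 0.1157] 6.63 8.76
spare 1 1 [0.4908 0.3658 0.1133] 6.49 8.77
[[121 126 125 119 111 106 101  93  91  92  90]
 [ 89  90  88  88  86  87  89  87  86  87 170]
 [ 85  85 119 174 205 162  89  88 169 202 202]
 [ 85  85 133 132 107 102 158 193 199 188 150]
 [ 86  88  91  91  86 136 185 180 132 135 128]
 [ 86  86  85  83  86 107 109 131 126  96  93]
 [ 87  86  85  86 106 106  86  91  91  89  86]
 [ 85  83  84  84  87  87  87  86  87  86  86]
 [ 82  82  83  82  83  83  85  85  86  85  83]]
181 143
```

```bash
echo '{"full":[0.506,0.0914,16.6],"spare":[0.4905,0.3632,5.5],"slot":[0.509,-0.153,4.8]}' > frames.json; python3 go.py spare -0.12 0 0.217
```

```text
t 7.8 pos [0.38   0.2093 0.2303] w 0.0283 gf 69.9 ft [-0.7 -0.4 -1.8]
tilt 0.04 toolyaw-180 6.56
 in full [-8.71 14.9 ] z 23.03
 in spare [-12.48 -14.26] z 23.03
 in slot [-9.83 37.18] z 23.03
target [0.3711 0.3517 0.217 ] MOVE az 1.06 shift cm [-0.74 14.25  1.33]
```

Emit:
{"api": "move_arm", "payload": {
  "plan": [
    [0, 0, 1, -0.2, 3, 0, -0.6],
    [0, 0, 1, -0.4, 7, 0.5, -0.6],
    [0, 0, 1, -0.6, 11, 1, -0.6],
    [0, 0, 1, -0.7, 13.5, 1.3, -0.6],
    [0, 0, 1, -0.7, 14.2, 1.3, -0.6]
  ]
}}

```text
time_s: 8.3
position: [0.3705, 0.3526, 0.2169]
tool_rot: [[-0.995, -0.098, -0.001], [-0.098, 0.995, -0.0], [0.001, -0.0, -1.0]]
ft_force: [-0.0, -0.4, -2.4]
grip_width: 0.0282
gripper_force: 70.1
```

Emit:
{"api": "move_arm", "payload": {
  "plan": [
    [0, 0, 0, 0, 0, 0, -0.6],
    [0, 0, 0, 0, 0, 0, -0.6]
  ]
}}

```text
time_s: 8.5
position: [0.3709, 0.3504, 0.2177]
tool_rot: [[-0.995, -0.096, 0.0], [-0.096, 0.995, -0.0], [0.0, -0.0, -1.0]]
ft_force: [-0.1, 0.3, -1.6]
grip_width: 0.0282
gripper_force: 70.2
```

```bash
python3 go.py spare 0.035 0 0.217; python3 - <<'E'
from fit import *
p=env.get_image("scene"); im=p["color"].astype(float)
cv2.imwrite("pics/c9.png",panel(p,im,(160,110,240,170),9,[(T([.4905,.3632,np.radians(5.5)],armrect),(255,0,255))]))
E
```

```text
t 8.5 pos [0.3709 0.3504 0.2177] w 0.0282 gf 70.2 ft [-0.1  0.3 -1.6]
tilt 0.02 toolyaw-180 5.5
 in full [-5.55 28.68] z 21.77
 in spare [-12.03  -0.12] z 21.77
 in slot [-9.55 51.32] z 21.77
target [0.5253 0.3666 0.217 ] MOVE az -0.0 shift cm [-15.53   0.12   0.07]
```

View pics/c9.png

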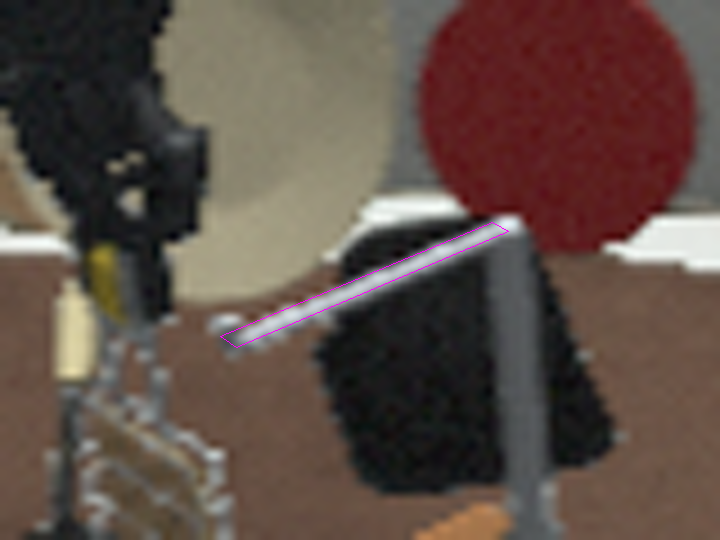

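Yellow is at crop (110,285), in line with the arm (tip at 225,330). Moving it in over the lip.

Emit:
{"api": "move_arm", "payload": {
  "plan": [
    [0, 0, 0, -1, 0.1, 0, -0.6],
    [0, 0, 0, -2.5, 0.1, 0, -0.6],
    [0, 0, 0, -4.5, 0.1, 0, -0.6],
    [0, 0, 0, -6.5, 0.1, 0, -0.6],
    [0, 0, 0, -8, 0.1, 0, -0.6]
  ]
}}

```text
time_s: 9.05
position: [0.452, 0.3597, 0.2176]
tool_rot: [[-0.995, -0.096, 0.001], [-0.096, 0.995, 0.0], [-0.001, 0.0, -1.0]]
ft_force: [0.9, 0.2, -1.9]
grip_width: 0.0287
gripper_force: 70.1
```

Emit:
{"api": "move_arm", "payload": {
  "plan": [
    [0, 0, 0, -2, 0, 0, -0.6],
    [0, 0, 0, -4, 0, 0, -0.6],
    [0, 0, 0, -6, 0, 0, -0.6],
    [0, 0, 0, -7.5, 0, 0, -0.6],
    [0, 0, 0, -7.5, 0, 0, -0.6]
  ]
}}

```text
time_s: 9.55
position: [0.5269, 0.3666, 0.2169]
tool_rot: [[-0.995, -0.095, 0.0], [-0.095, 0.995, -0.0], [-0.0, -0.0, -1.0]]
ft_force: [-0.0, 0.8, -1.8]
grip_width: 0.0288
gripper_force: 70.1
```

Emit:
{"api": "move_arm", "payload": {
  "plan": [
    [0, 0, 0, 0, 0, 0.8, -0.6],
    [0, 0, 0, 0, 0, 1.6, -0.6],
    [0, 0, 0, 0, 0, 2.1, -0.6],
    [0, 0, 0, 0, 0, 2.1, -0.6]
  ]
}}

```text
time_s: 9.95
position: [0.5239, 0.3676, 0.1956]
tool_rot: [[-0.995, -0.097, -0.002], [-0.097, 0.995, -0.001], [0.002, -0.001, -1.0]]
ft_force: [0.2, -0.6, -0.5]
grip_width: 0.0287
gripper_force: 70.2
```

```bash
python3 go.py spare 0.035 0 0.1946
```

```text
t 9.95 pos [0.5239 0.3676 0.1956] w 0.0287 gf 70.2 ft [ 0.2 -0.6 -0.5]
tilt 0.12 toolyaw-180 5.59
 in full [ 9.61 25.96] z 19.56
 in spare [3.37 0.12] z 19.56
 in slot [ 5.84 51.75] z 19.56
target [0.5253 0.3666 0.1946] MOVE az 0.09 shift cm [-0.13 -0.12  0.1 ]
```

Emit:
{"api": "move_arm", "payload": {
  "plan": [
    [0, 0, 0, 0, 0, 0.1, -0.6],
    [0, 0, 0, 0, 0, 0.1, 0],
    [0, 0, 0, 0, 0, 0.1, 0.5],
    [0, 0, 0, 0, 0, 0.1, 0.5],
    [0, 0, 0, 0, 0, 0.1, 0.5]
  ]
}}

```text
time_s: 10.45
position: [0.5247, 0.3678, 0.1958]
tool_rot: [[-0.995, -0.097, 0.0], [-0.097, 0.995, 0.0], [-0.0, 0.0, -1.0]]
ft_force: [0.6, -0.4, -0.1]
grip_width: 0.0638
gripper_force: 0.0
```

Emit:
{"api": "move_arm", "payload": {
  "plan": [
    [0, 0, 0, 0, 0, -2, 0.5],
    [0, 0, 0, 0, 0, -5, 0.5],
    [0, 0, 0, 0, 0, -7, 0.5],
    [0, 0, 0, 0, 0, -7, 0.5]
  ]
}}

```text
time_s: 10.85
position: [0.5254, 0.3681, 0.2688]
tool_rot: [[-0.995, -0.097, 0.006], [-0.097, 0.995, 0.003], [-0.006, 0.002, -1.0]]
ft_force: [-0.3, 0.1, -0.4]
grip_width: 0.064
gripper_force: 0.0
```

```bash
python3 go.py full 0.012 0 0.265; python3 - <<'E'
from fit import *
p=env.get_image("scene"); im=p["color"].astype(float)
cv2.imwrite("pics/c10.png",panel(p,im,(160,110,270,190),7,[]))
E
```

```text
t 10.85 pos [0.5254 0.3681 0.2688] w 0.064 gf 0.0 ft [-0.3  0.1 -0.4]
tilt 0.35 toolyaw-180 5.58
 in full [ 9.76 25.96] z 26.88
 in spare [3.52 0.16] z 26.88
 in slot [ 5.99 51.79] z 26.88
target [0.5175 0.0948 0.265 ] MOVE az -11.02 shift cm [  3.44 -27.12   0.31]
```

View pics/c10.png

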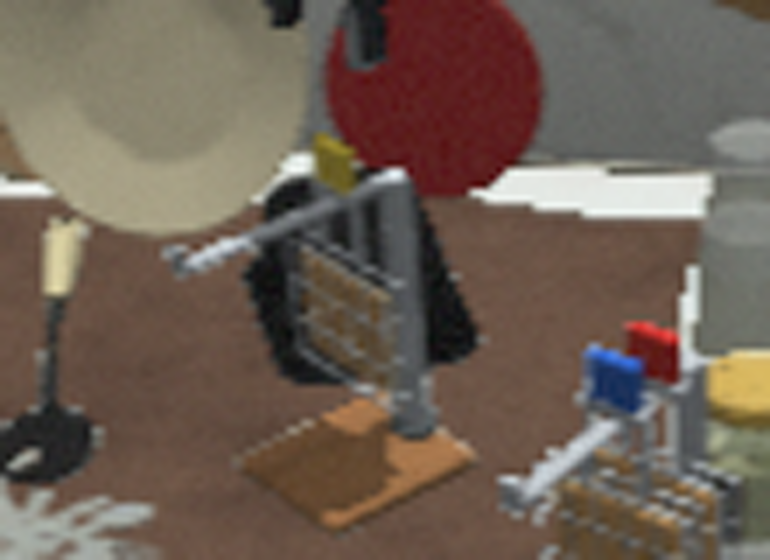

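Yellow hangs at crop (335,163) on the spare hook. Next is blue at (615,378).

Emit:
{"api": "move_arm", "payload": {
  "plan": [
    [0, 0, -3, 0.6, -4.5, 0, 0.5],
    [0, 0, -6, 1.2, -9, 0, 0.5],
    [0, 0, -8, 1.8, -13.5, 0, 0.5],
    [0, 0, -10, 2.4, -18, 0, 0.5],
    [0, 0, -11, 3, -22.5, 0, 0.5]
  ]
}}

```text
time_s: 11.4
position: [0.5157, 0.1392, 0.2642]
tool_rot: [[-0.958, -0.287, -0.002], [-0.287, 0.958, -0.0], [0.002, 0.001, -1.0]]
ft_force: [1.5, -0.8, 0.6]
grip_width: 0.064
gripper_force: 0.0
```

Emit:
{"api": "move_arm", "payload": {
  "plan": [
    [0, 0, 0, 0, 0, 0, 0.5],
    [0, 0, 0, 0, 0, 0, 0.5]
  ]
}}

```text
time_s: 11.6
position: [0.5163, 0.1402, 0.2646]
tool_rot: [[-0.959, -0.283, -0.002], [-0.283, 0.959, 0.0], [0.002, 0.001, -1.0]]
ft_force: [-0.6, 0.1, 0.1]
grip_width: 0.0636
gripper_force: 0.0
```

```bash
python3 go.py full 0.011 0 0.245
```

```text
t 11.6 pos [0.5163 0.1402 0.2646] w 0.0636 gf 0.0 ft [-0.6  0.1  0.1]
tilt 0.1 toolyaw-180 16.45
 in full [2.39 4.38] z 26.46
 in spare [  0.44 -22.44] z 26.46
 in slot [ 3.19 29.16] z 26.46
target [0.5165 0.0945 0.245 ] MOVE az -0.15 shift cm [ 1.27 -4.39  1.96]
```

Emit:
{"api": "move_arm", "payload": {
  "plan": [
    [0, 0, 0, 0.6, -2.2, 0, 0.5],
    [0, 0, 0, 1.3, -4.4, 0, 0.5],
    [0, 0, 0, 1.3, -4.4, 0, 0.5],
    [0, 0, 0, 1.3, -4.4, 0, 0.5]
  ]
}}

```text
time_s: 12.0
position: [0.5166, 0.0961, 0.2651]
tool_rot: [[-0.958, -0.286, -0.001], [-0.286, 0.958, 0.001], [0.001, 0.001, -1.0]]
ft_force: [-0.1, -0.5, 0.7]
grip_width: 0.0639
gripper_force: 0.0
```

```bash
python3 go.py full 0.011 0 0.195
```

```text
t 12.0 pos [0.5166 0.0961 0.2651] w 0.0639 gf 0.0 ft [-0.1 -0.5  0.7]
tilt 0.06 toolyaw-180 16.6
 in full [1.15 0.14] z 26.51
 in spare [  0.04 -26.84] z 26.51
 in slot [ 2.84 24.75] z 26.51
target [0.5165 0.0945 0.195 ] MOVE az 0.0 shift cm [ 0.05 -0.15  7.01]
```

Emit:
{"api": "move_arm", "payload": {
  "plan": [
    [0, 0, 0, 0, -0.1, 2, 0.5],
    [0, 0, 0, 0, -0.1, 4, 0.5],
    [0, 0, 0, 0, -0.1, 6, 0.5],
    [0, 0, 0, 0, -0.1, 6.9, 0.5],
    [0, 0, 0, 0, -0.1, 6.9, 0.5]
  ]
}}

```text
time_s: 12.5
position: [0.5166, 0.095, 0.1956]
tool_rot: [[-0.958, -0.286, -0.002], [-0.286, 0.958, 0.0], [0.002, 0.001, -1.0]]
ft_force: [-0.1, -0.8, -0.8]
grip_width: 0.0637
gripper_force: 0.0
```

Emit:
{"api": "move_arm", "payload": {
  "plan": [
    [0, 0, 0, 0, 0, 0, -0.6],
    [0, 0, 0, 0, 0, 0, -0.6],
    [0, 0, 0, 0, 0, 0, -0.6],
    [0, 0, 0, 0, 0, 0, -0.6],
    [0, 0, 0, 0, 0, 0, -0.6]
  ]
}}

```text
time_s: 13.0
position: [0.5175, 0.0942, 0.1979]
tool_rot: [[-0.958, -0.285, 0.003], [-0.285, 0.958, 0.0], [-0.003, -0.0, -1.0]]
ft_force: [-0.8, 0.9, 5.3]
grip_width: 0.028
gripper_force: 69.2
```

Emit:
{"api": "move_arm", "payload": {
  "plan": [
    [0, 0, 0, 0, 0, -0.5, -0.6],
    [0, 0, 0, 0, 0, -1.2, -0.6],
    [0, 0, 0, 0, 0, -1.9, -0.6],
    [0, 0, 0, 0, 0, -2.2, -0.6],
    [0, 0, 0, 0, 0, -2.2, -0.6]
  ]
}}

```text
time_s: 13.5
position: [0.5172, 0.094, 0.2191]
tool_rot: [[-0.958, -0.285, 0.001], [-0.285, 0.958, -0.0], [-0.001, -0.0, -1.0]]
ft_force: [0.3, -0.1, -1.4]
grip_width: 0.028
gripper_force: 69.1
```

Emit:
{"api": "move_arm", "payload": {
  "plan": [
    [0, 0, 0, 1, 0, 0, -0.6],
    [0, 0, 0, 2.5, 0, 0, -0.6],
    [0, 0, 0, 4.5, 0, 0, -0.6],
    [0, 0, 0, 6.5, 0, 0, -0.6],
    [0, 0, 0, 8.5, 0, 0, -0.6]
  ]
}}

```text
time_s: 14.0
position: [0.4339, 0.0696, 0.2182]
tool_rot: [[-0.958, -0.285, -0.001], [-0.285, 0.958, 0.0], [0.001, 0.0, -1.0]]
ft_force: [0.0, 0.2, -3.0]
grip_width: 0.0278
gripper_force: 69.1
```

Emit:
{"api": "move_arm", "payload": {
  "plan": [
    [0, 0, 0, 2, 0, 0, -0.6],
    [0, 0, 0, 4, 0, 0, -0.6],
    [0, 0, 0, 5.2, 0, 0, -0.6],
    [0, 0, 0, 5.2, 0, -1, -0.6],
    [0, 0, 0, 5.2, 0, -1.5, -0.6]
  ]
}}

```text
time_s: 14.5
position: [0.3864, 0.0549, 0.2348]
tool_rot: [[-0.959, -0.285, 0.002], [-0.285, 0.959, -0.0], [-0.002, -0.001, -1.0]]
ft_force: [-0.2, -1.4, -1.4]
grip_width: 0.028
gripper_force: 69.3
```

Emit:
{"api": "move_arm", "payload": {
  "plan": [
    [0, 0, 2, -0.5, 1.5, 0, -0.6],
    [0, 0, 4, -1.3, 4.5, 0, -0.6],
    [0, 0, 6, -2.2, 8, 0, -0.6],
    [0, 0, 8, -3.1, 11.5, 0, -0.6],
    [0, 0, 10, -4.1, 15, 0, -0.6]
  ]
}}

```text
time_s: 15.0
position: [0.3828, 0.2124, 0.2341]
tool_rot: [[-0.994, -0.113, 0.001], [-0.113, 0.994, 0.0], [-0.001, 0.0, -1.0]]
ft_force: [0.6, -0.2, -1.5]
grip_width: 0.0285
gripper_force: 69.5
```

Emit:
{"api": "move_arm", "payload": {
  "plan": [
    [0, 0, 0, 0, 0, 0, -0.6],
    [0, 0, 0, 0, 0, 0, -0.6]
  ]
}}

```text
time_s: 15.2
position: [0.3827, 0.2111, 0.2337]
tool_rot: [[-0.993, -0.117, 0.0], [-0.117, 0.993, -0.0], [-0.0, -0.0, -1.0]]
ft_force: [-0.3, -0.3, -1.7]
grip_width: 0.0284
gripper_force: 69.9
```

```bash
python3 go.py spare -0.12 0 0.2195
```

```text
t 15.2 pos [0.3827 0.2111 0.2337] w 0.0284 gf 69.9 ft [-0.3 -0.3 -1.7]
tilt 0.02 toolyaw-180 6.71
 in full [-8.4 15. ] z 23.37
 in spare [-12.19 -14.1 ] z 23.37
 in slot [-9.54 37.34] z 23.37
target [0.3711 0.3517 0.2195] MOVE az 1.21 shift cm [-0.49 14.09  1.42]
```

Emit:
{"api": "move_arm", "payload": {
  "plan": [
    [0, 0, 1, -0.2, 3, 0, -0.6],
    [0, 0, 1, -0.3, 7, 0.5, -0.6],
    [0, 0, 1, -0.4, 11, 1, -0.6],
    [0, 0, 1.2, -0.5, 13.5, 1.4, -0.6],
    [0, 0, 1.2, -0.5, 14.1, 1.4, -0.6]
  ]
}}

```text
time_s: 15.7
position: [0.3713, 0.3522, 0.219]
tool_rot: [[-0.995, -0.095, -0.001], [-0.095, 0.995, -0.0], [0.001, -0.0, -1.0]]
ft_force: [-0.0, -0.2, -0.9]
grip_width: 0.0282
gripper_force: 70.1
```

Emit:
{"api": "move_arm", "payload": {
  "plan": [
    [0, 0, 0, 0, 0, 0, -0.6],
    [0, 0, 0, 0, 0, 0, -0.6]
  ]
}}

```text
time_s: 15.9
position: [0.3716, 0.3499, 0.2198]
tool_rot: [[-0.996, -0.092, 0.0], [-0.092, 0.996, -0.0], [-0.0, -0.0, -1.0]]
ft_force: [0.3, 0.2, -0.5]
grip_width: 0.0282
gripper_force: 70.2
```

```bash
python3 go.py spare -0.015 0 0.2195
```

```text
t 15.9 pos [0.3716 0.3499 0.2198] w 0.0282 gf 70.2 ft [ 0.3  0.2 -0.5]
tilt 0.03 toolyaw-180 5.3
 in full [-5.49 28.61] z 21.98
 in spare [-11.96  -0.18] z 21.98
 in slot [-9.48 51.27] z 21.98
target [0.4756 0.3618 0.2195] MOVE az -0.2 shift cm [-10.46   0.22   0.04]
```

Emit:
{"api": "move_arm", "payload": {
  "plan": [
    [0, 0, 0, -1, 0.2, 0, -0.6],
    [0, 0, 0, -2.5, 0.2, 0, -0.6],
    [0, 0, 0, -4.5, 0.2, 0, -0.6],
    [0, 0, 0, -6.5, 0.2, 0, -0.6],
    [0, 0, 0, -8.5, 0.2, 0, -0.6]
  ]
}}

```text
time_s: 16.4
position: [0.4573, 0.3602, 0.2198]
tool_rot: [[-0.996, -0.092, 0.001], [-0.092, 0.996, 0.0], [-0.001, 0.0, -1.0]]
ft_force: [0.3, 1.0, -1.5]
grip_width: 0.028
gripper_force: 70.2
```

Emit:
{"api": "move_arm", "payload": {
  "plan": [
    [0, 0, 0, -1.5, 0, 0, -0.6],
    [0, 0, 0, -2, 0, 0, -0.6],
    [0, 0, 0, -2, 0, 0.8, -0.6],
    [0, 0, 0, -2, 0, 1.6, -0.6],
    [0, 0, 0, -2, 0, 2.1, -0.6]
  ]
}}

```text
time_s: 16.9
position: [0.4746, 0.3627, 0.1977]
tool_rot: [[-0.996, -0.094, -0.001], [-0.094, 0.996, -0.001], [0.001, -0.001, -1.0]]
ft_force: [-5.1, -1.7, 35.1]
grip_width: 0.0279
gripper_force: 75.2
```

Emit:
{"api": "move_arm", "payload": {
  "plan": [
    [0, 0, 0, 0, 0, 0.1, -0.6],
    [0, 0, 0, 0, 0, 0.1, 0],
    [0, 0, 0, 0, 0, 0.1, 0.5],
    [0, 0, 0, 0, 0, 0.1, 0.5],
    [0, 0, 0, 0, 0, 0.1, 0.5]
  ]
}}

```text
time_s: 17.4
position: [0.4753, 0.363, 0.1976]
tool_rot: [[-0.996, -0.094, 0.0], [-0.094, 0.996, 0.0], [-0.0, 0.0, -1.0]]
ft_force: [-0.5, 0.1, -0.2]
grip_width: 0.0642
gripper_force: 0.0
```

Emit:
{"api": "move_arm", "payload": {
  "plan": [
    [0, 0, 0, 0, 0, -2, 0.5],
    [0, 0, 0, 0, 0, -5, 0.5],
    [0, 0, 0, 0, 0, -7, 0.5],
    [0, 0, 0, 0, 0, -7, 0.5]
  ]
}}

```text
time_s: 17.8
position: [0.4761, 0.3633, 0.2705]
tool_rot: [[-0.996, -0.094, 0.005], [-0.094, 0.996, 0.003], [-0.005, 0.002, -1.0]]
ft_force: [0.1, -0.1, 0.5]
grip_width: 0.0643
gripper_force: 0.0
```

```bash
python3 go.py full 0.04 0 0.265; cat > cages.py <<'E'
from fit import *
# centres of the coloured grips (visible hull) at hanging height; purple excluded by position
import json; F=json.load(open("frames.json")); p,im=mean_img(2)
h=cv2.cvtColor(im.astype(np.float32)/255,cv2.COLOR_RGB2HSV);H,Sa,V=h[...,0],h[...,1],h[...,2]
yy,xx=np.mgrid[:384,:512]; reg=(xx>175)&(xx<320)&(yy>120)&(yy<240)
for n,m in dict(yellow=(H>44)&(H<66)&(Sa>.5)&(V>.25),blue=(abs(H-222)<22)&(Sa>.45)&(V>.2),red=((H<10)|(H>350))&(Sa>.6)&(V>.3)).items():
    k,l,st,c=cv2.connectedComponentsWithStats((m&reg).astype(np.uint8))
    for i in range(1,k):
        if 12<st[i,4]<150:
            x0,y0,w,hh=st[i,:4]; q=[x0+w/2-.5,y0+hh/2-.5]; X=atz(p,q,.205)
            o=[]
            for f in("full","spare"):
                x,y,a=F[f];a=np.radians(a);d=X[:2]-[x,y];o.append((f,(np.array([np.cos(a)*d[0]+np.sin(a)*d[1],-np.sin(a)*d[0]+np.cos(a)*d[1]])*1000).round(0).tolist()))
            print(n,st[i].tolist(),X.round(4),o)
E
python3 cages.py
```

```text
t 17.8 pos [0.4761 0.3633 0.2705] w 0.0643 gf 0.0 ft [ 0.1 -0.1  0.5]
tilt 0.33 toolyaw-180 5.38
 in full [ 4.91 26.91] z 27.05
 in spare [-1.43  0.15] z 27.05
 in slot [ 1.05 51.73] z 27.05
target [0.5443 0.1028 0.265 ] MOVE az -11.22 shift cm [ -4.34 -26.57   0.51]
yellow [205, 129, 6, 8, 31] [0.5257 0.3706 0.205 ] [('full', [99.0, 262.0]), ('spare', [36.0, 4.0])]
yellow [267, 163, 6, 5, 13] [0.5697 0.0411 0.205 ] [('full', [47.0, -66.0]), ('spare', [48.0, -328.0])]
blue [194, 134, 7, 8, 31] [0.4732 0.3613 0.205 ] [('full', [46.0, 268.0]), ('spare', [-17.0, -0.0])]
red [250, 156, 7, 8, 47] [0.5469 0.1032 0.205 ] [('full', [43.0, -0.0]), ('spare', [31.0, -264.0])]
red [293, 193, 11, 5, 28] [ 0.5332 -0.1392  0.205 ] [('full', [-40.0, -229.0]), ('spare', [-6.0, -504.0])]
```

Yellow (+36 mm) and blue (−17 mm) both hang on the spare hook. Next is red.

Emit:
{"api": "move_arm", "payload": {
  "plan": [
    [0, 0, -3, -0.7, -4.5, 0, 0.5],
    [0, 0, -6, -1.4, -9, 0, 0.5],
    [0, 0, -8, -2.2, -13.5, 0, 0.5],
    [0, 0, -10, -3, -18, 0, 0.5],
    [0, 0, -11.2, -3.7, -22.5, 0, 0.5]
  ]
}}

```text
time_s: 18.4
position: [0.533, 0.1406, 0.266]
tool_rot: [[-0.958, -0.287, -0.003], [-0.287, 0.958, -0.0], [0.003, 0.001, -1.0]]
ft_force: [0.3, 0.6, 0.2]
grip_width: 0.0641
gripper_force: 0.0
```

Emit:
{"api": "move_arm", "payload": {
  "plan": [
    [0, 0, 0, 0, 0, 0, 0.5],
    [0, 0, 0, 0, 0, 0, 0.5]
  ]
}}

```text
time_s: 18.6
position: [0.5331, 0.1416, 0.2663]
tool_rot: [[-0.959, -0.283, -0.002], [-0.283, 0.959, 0.0], [0.002, 0.001, -1.0]]
ft_force: [-1.4, 0.4, 0.4]
grip_width: 0.0643
gripper_force: 0.0
```

```bash
python3 go.py full 0.042 0 0.265
```

```text
t 18.6 pos [0.5331 0.1416 0.2663] w 0.0643 gf 0.0 ft [-1.4  0.4  0.4]
tilt 0.14 toolyaw-180 16.45
 in full [4.03 4.04] z 26.63
 in spare [  2.12 -22.46] z 26.63
 in slot [ 4.87 29.16] z 26.63
target [0.5462 0.1034 0.265 ] MOVE az -0.15 shift cm [-0.18 -4.04  0.12]
```

Emit:
{"api": "move_arm", "payload": {
  "plan": [
    [0, 0, 0, -0.2, -2, 0, 0.5],
    [0, 0, 0, -0.2, -4.1, 0, 0.5],
    [0, 0, 0, -0.2, -4.1, 2, 0.5],
    [0, 0, 0, -0.2, -4.1, 4, 0.5],
    [0, 0, 0, -0.2, -4.1, 4, 0.5]
  ]
}}

```text
time_s: 19.1
position: [0.5454, 0.1049, 0.2247]
tool_rot: [[-0.958, -0.287, -0.006], [-0.287, 0.958, 0.0], [0.006, 0.002, -1.0]]
ft_force: [0.5, -0.4, -0.9]
grip_width: 0.0646
gripper_force: 0.0
```

```bash
python3 go.py full 0.042 0 0.197
```

```text
t 19.1 pos [0.5454 0.1049 0.2247] w 0.0646 gf 0.0 ft [ 0.5 -0.4 -0.9]
tilt 0.36 toolyaw-180 16.66
 in full [4.16 0.17] z 22.47
 in spare [  2.99 -26.23] z 22.47
 in slot [ 5.78 25.4 ] z 22.47
target [0.5462 0.1034 0.197 ] MOVE az 0.06 shift cm [-0.06 -0.18  2.77]
```

Emit:
{"api": "move_arm", "payload": {
  "plan": [
    [0, 0, 0, 0, -0.1, 1.5, 0.5],
    [0, 0, 0, 0, -0.1, 2.7, 0.5],
    [0, 0, 0, 0, -0.1, 2.7, 0.5]
  ]
}}

```text
time_s: 19.4
position: [0.5465, 0.1037, 0.1998]
tool_rot: [[-0.958, -0.287, -0.003], [-0.287, 0.958, 0.0], [0.002, 0.001, -1.0]]
ft_force: [0.2, -0.2, 0.2]
grip_width: 0.0643
gripper_force: 0.0
```

Emit:
{"api": "move_arm", "payload": {
  "plan": [
    [0, 0, 0, 0, 0, 0, -0.6],
    [0, 0, 0, 0, 0, 0, -0.6],
    [0, 0, 0, 0, 0, 0, -0.6],
    [0, 0, 0, 0, 0, 0, -0.6],
    [0, 0, 0, 0, 0, 0, -0.6]
  ],
  "squeeze": 70
}}

```text
time_s: 19.9
position: [0.5476, 0.1028, 0.2019]
tool_rot: [[-0.958, -0.285, 0.002], [-0.285, 0.958, 0.0], [-0.002, -0.0, -1.0]]
ft_force: [-0.3, 0.3, 6.2]
grip_width: 0.0281
gripper_force: 69.1
```

Emit:
{"api": "move_arm", "payload": {
  "plan": [
    [0, 0, 0, 0, 0, -0.5, -0.6],
    [0, 0, 0, 0, 0, -1.2, -0.6],
    [0, 0, 0, 0, 0, -1.9, -0.6],
    [0, 0, 0, 0, 0, -2.2, -0.6],
    [0, 0, 0, 0, 0, -2.2, -0.6]
  ]
}}

```text
time_s: 20.4
position: [0.5473, 0.1027, 0.2231]
tool_rot: [[-0.958, -0.285, 0.001], [-0.285, 0.958, -0.0], [-0.001, -0.0, -1.0]]
ft_force: [0.5, 0.3, -0.9]
grip_width: 0.0281
gripper_force: 69.1
```

```bash
python3 go.py full -0.125 0 0.22
```

```text
t 20.4 pos [0.5473 0.1027 0.2231] w 0.0281 gf 69.1 ft [ 0.5  0.3 -0.9]
tilt 0.05 toolyaw-180 16.57
 in full [ 4.28 -0.1 ] z 22.31
 in spare [  3.16 -26.48] z 22.31
 in slot [ 5.96 25.16] z 22.31
target [0.3862 0.0557 0.22  ] MOVE az -0.03 shift cm [16.78  0.09  0.3 ]
```

Emit:
{"api": "move_arm", "payload": {
  "plan": [
    [0, 0, 0, 1, 0, 0, -0.6],
    [0, 0, 0, 3, 0, 0, -0.6],
    [0, 0, 0, 5, 0, 0, -0.6],
    [0, 0, 0, 7, 0, 0, -0.6],
    [0, 0, 0, 9, 0, 0, -0.6]
  ]
}}

```text
time_s: 20.9
position: [0.4593, 0.0767, 0.2222]
tool_rot: [[-0.958, -0.285, -0.001], [-0.285, 0.958, -0.0], [0.001, 0.0, -1.0]]
ft_force: [-0.3, -0.5, -1.6]
grip_width: 0.0278
gripper_force: 69.1
```

Emit:
{"api": "move_arm", "payload": {
  "plan": [
    [0, 0, 0, 2, 0, 0, -0.6],
    [0, 0, 0, 4, 0, 0, -0.6],
    [0, 0, 0, 6, 0, 0, -0.6],
    [0, 0, 0, 7.5, 0, 0, -0.6],
    [0, 0, 0, 8, 0, 0, -0.6]
  ]
}}

```text
time_s: 21.4
position: [0.3825, 0.054, 0.2224]
tool_rot: [[-0.959, -0.285, -0.001], [-0.285, 0.959, 0.0], [0.001, 0.0, -1.0]]
ft_force: [-0.2, 0.6, -1.4]
grip_width: 0.0279
gripper_force: 69.1
```

Emit:
{"api": "move_arm", "payload": {
  "plan": [
    [0, 0, 0, 0, 0, -2, -0.6],
    [0, 0, 0, 0, 0, -4.5, -0.6],
    [0, 0, 0, 0, 0, -7, -0.6],
    [0, 0, 0, 0, 0, -9, -0.6],
    [0, 0, 0, 0, 0, -9, -0.6]
  ]
}}

```text
time_s: 21.9
position: [0.3851, 0.0541, 0.3144]
tool_rot: [[-0.958, -0.285, 0.005], [-0.285, 0.958, -0.001], [-0.004, -0.002, -1.0]]
ft_force: [1.3, -0.2, -1.7]
grip_width: 0.028
gripper_force: 69.5
```

```bash
cat > slot.py <<'E'
from fit import *
from scipy.ndimage import median_filter
p,im=mean_img(3); g=im.mean(2).astype(np.float32)
r=env.tip_of("toaster_slot",p); print([(np.round(a["pixel"],1).tolist(),round(a["conf"],2)) for a in r[:2]])
def fit(x0,a=.034,b=.111):
    c=pts(p,[[x0[0],x0[1],.13]])[0]; u0,v0=int(c[0])-28,int(c[1])-22; roi=(u0,v0,u0+56,v0+44); G=np.clip((g[v0:v0+44,u0:u0+56]-90)/(180-90),0,1)
    def f(v):
        w=ren(p,roi,[(T(v,rect(a+.022,b+.016,.13)),(1,1,1))])[...,0]; s=ren(p,roi,[(T(v,rect(a,b,.13)),(1,1,1))])[...,0]
        return (w*(G-(1-s))**2).sum()
    return opt(f,x0,(.006,.006,.06))
import sys
x0=[float(v) for v in sys.argv[1:4]]
for a,b in((.034,.111),(.030,.108),(.026,.104)):
    t,e=fit([x0[0],x0[1],np.radians(x0[2])],a,b); print("slot",a,b,t[:2].round(4),np.degrees(t[2]).round(2),round(e,2))
t=t if 0 else fit([x0[0],x0[1],np.radians(x0[2])])[0]
cv2.imwrite("pics/slot.png",panel(p,im,(255,190,335,250),9,[(T(t,rect(.034,.111,.13)),(0,255,0)),(T(t,rect(.026,.104,.13)),(0,0,255))]))
E
python3 slot.py .509 -.153 4.8; python3 go.py slot 0 0 0.31
```

```text
[([294.5, 219.2], 0.64), ([246.9, 168.0], 0.51)]
slot 0.034 0.111 [ 0.508  -0.1532] 4.4 18.43
slot 0.03 0.108 [ 0.5072 -0.1545] 5.28 42.24
slot 0.026 0.104 [ 0.5054 -0.1546] 7.73 69.37
t 22.1 pos [0.3838 0.0543 0.3113] w 0.0282 gf 69.4 ft [ 0.7  0.5 -2. ]
tilt 0.14 toolyaw-180 16.57
 in full [-12.77  -0.07] z 31.13
 in spare [-13.58 -29.73] z 31.13
 in slot [-10.74  21.7 ] z 31.13
target [ 0.509 -0.153  0.31 ] MOVE az 11.77 shift cm [ -6.09 -23.44   0.09]
```

View pics/slot.png

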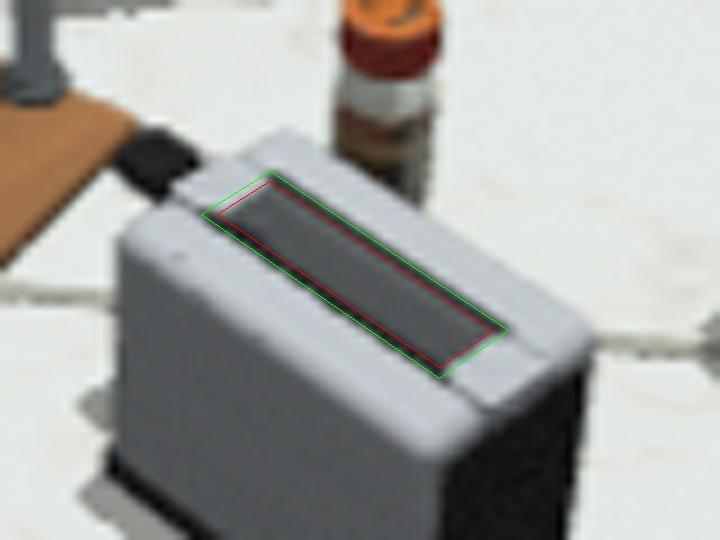

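The slot fits at about (.508,-.154), yaw 4.6°. I'll turn and move above it, then compare the red grip's pixel with the TCP to find any camera or grasp offset.

```bash
sed -i 's/"slot":.*\]}/"slot":[0.508,-0.1545,4.6]}/' frames.json; python3 go.py slot 0 0 0.31
```

```text
t 22.1 pos [0.3838 0.0543 0.3113] w 0.0282 gf 69.4 ft [ 0.7  0.5 -2. ]
tilt 0.14 toolyaw-180 16.57
 in full [-12.77  -0.07] z 31.13
 in spare [-13.58 -29.73] z 31.13
 in slot [-10.7   21.81] z 31.13
target [ 0.508  -0.1545  0.31  ] MOVE az 11.97 shift cm [ -5.95 -23.55   0.09]
```

Emit:
{"api": "move_arm", "payload": {
  "plan": [
    [0, 0, 2, -0.5, -2, 0, -0.6],
    [0, 0, 5, -1.5, -5.5, 0, -0.6],
    [0, 0, 7, -2.5, -9, 0, -0.6],
    [0, 0, 9, -3.5, -12.5, 0, -0.6],
    [0, 0, 11, -4.5, -16, 0, -0.6]
  ]
}}

```text
time_s: 22.6
position: [0.4734, -0.0876, 0.3113]
tool_rot: [[-0.995, -0.096, -0.002], [-0.096, 0.995, 0.001], [0.002, 0.001, -1.0]]
ft_force: [1.0, 0.8, -1.2]
grip_width: 0.028
gripper_force: 69.5
```

Emit:
{"api": "move_arm", "payload": {
  "plan": [
    [0, 0, 0, 0, 0, 0, -0.6],
    [0, 0, 0, 0, 0, 0, -0.6],
    [0, 0, 0, 0, 0, 0, -0.6]
  ]
}}

```text
time_s: 22.9
position: [0.4726, -0.0857, 0.312]
tool_rot: [[-0.995, -0.098, -0.001], [-0.098, 0.995, 0.001], [0.001, 0.001, -1.0]]
ft_force: [-0.8, 0.3, -1.6]
grip_width: 0.028
gripper_force: 69.7
```

```bash
cat > red.py <<'E'
from fit import *
import sys
p,im=mean_img(3); s=env.observe(); R=np.array(s["tool_rot"]); t=np.array(s["position"]); yaw=np.arctan2(-R[1,0],-R[0,0])
c=pts(p,[t+[0,0,.005]])[0]; u0,v0=int(c[0])-12,int(c[1])-12; roi=(u0,v0,u0+24,v0+24); a=im[v0:v0+24,u0:u0+24].astype(np.float32)/255
h=cv2.cvtColor(a,cv2.COLOR_RGB2HSV);H,Sa,V=h[...,0],h[...,1],h[...,2]; m=((H<12)|(H>345))&(Sa>.6)&(V>.2)
ys,xs=np.nonzero(m); print("red n",m.sum(),"bbox",u0+xs.min(),v0+ys.min(),u0+xs.max(),v0+ys.max(),"bbox centre",u0+(xs.min()+xs.max())/2,v0+(ys.min()+ys.max())/2,"pred centre",c.round(2))
B=pts(p,T([t[0],t[1],yaw],box(0,0,t[2]+.005,.01,.03,.028))); print("pred bbox",B.min(0).round(1),B.max(0).round(1))
print(["".join("#" if q else "." for q in r) for r in m[4:22]])
E
python3 red.py; python3 go.py slot 0 0 0.31; python3 slot.py .508 -.1545 4.6|head -2
```

```text
red n 53 bbox 267 158 274 169 bbox centre 270.5 163.5 pred centre [271.75 162.58]
pred bbox [266.7 155.7] [276.9 169.5]
['........................', '........................', '........................', '........................', '.........###............', '........####............', '........######..........', '........######..........', '........######..........', '.........#####..........', '.........#####..........', '.........#####..........', '.........#####..........', '...........####.........', '.............###........', '..............#.........', '........................', '........................']
t 23.05 pos [ 0.4727 -0.0855  0.3127] w 0.0283 gf 69.7 ft [-0.2 -0.5 -0.6]
tilt 0.01 toolyaw-180 5.64
 in full [ -8.25 -16.01] z 31.27
 in spare [ -6.08 -44.5 ] z 31.27
 in slot [-2.97  7.16] z 31.27
target [ 0.508  -0.1545  0.31  ] MOVE az 1.04 shift cm [-2.84 -7.21  0.27]
[([292.9, 218.6], 0.87), ([204.0, 139.9], 0.56)]
slot 0.034 0.111 [ 0.5079 -0.1539] 4.45 18.72
```

Emit:
{"api": "move_arm", "payload": {
  "plan": [
    [0, 0, 1, -0.6, -1.5, 0, -0.6],
    [0, 0, 1, -1.5, -4, 0, -0.6],
    [0, 0, 1, -2.4, -6, 0, -0.6],
    [0, 0, 1, -2.8, -7.2, 0, -0.6],
    [0, 0, 1, -2.8, -7.2, 0, -0.6]
  ]
}}

```text
time_s: 23.75
position: [0.5083, -0.1568, 0.3119]
tool_rot: [[-0.997, -0.078, -0.001], [-0.078, 0.997, 0.0], [0.001, 0.0, -1.0]]
ft_force: [-0.1, 0.4, -0.3]
grip_width: 0.0279
gripper_force: 69.7
```

Emit:
{"api": "move_arm", "payload": {
  "plan": [
    [0, 0, 0, 0, 0, 1, -0.6],
    [0, 0, 0, 0, 0, 2, -0.6],
    [0, 0, 0, 0, 0, 3, -0.6],
    [0, 0, 0, 0, 0, 3, -0.6]
  ]
}}

```text
time_s: 24.15
position: [0.5072, -0.1545, 0.2809]
tool_rot: [[-0.997, -0.08, -0.003], [-0.08, 0.997, 0.002], [0.003, 0.002, -1.0]]
ft_force: [-0.1, -1.1, -1.9]
grip_width: 0.0278
gripper_force: 69.7
```

```bash
python3 go.py slot 0 0 0.26; python3 slot.py .508 -.1545 4.6 >/dev/null; python3 - <<'E'
from fit import *
p=env.get_image("scene"); im=p["color"].astype(float)
cv2.imwrite("pics/c12.png",panel(p,im,(262,165,332,240),8,[(T([.508,-.1545,np.radians(4.6)],rect(.034,.111,.13)),(0,255,0))]))
E
```

```text
t 24.15 pos [ 0.5072 -0.1545  0.2809] w 0.0278 gf 69.7 ft [-0.1 -1.1 -1.9]
tilt 0.19 toolyaw-180 4.6
 in full [ -6.91 -23.6 ] z 28.09
 in spare [ -3.3  -51.69] z 28.09
 in slot [-0.08  0.01] z 28.09
target [ 0.508  -0.1545  0.26  ] MOVE az 0.0 shift cm [-0.09 -0.01  2.09]
```

View pics/c12.png

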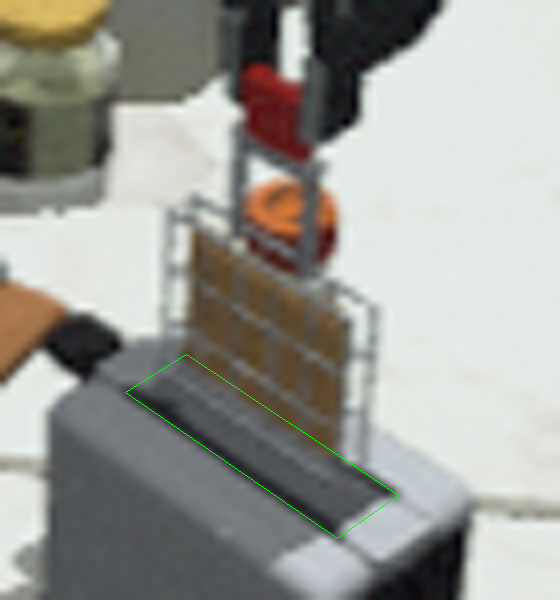

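The basket's bottom edge runs along crop (161,373)–(335,478), where the model puts it for a centred cage over the slot. Lowering slowly with the force watched.

Emit:
{"api": "move_arm", "payload": {
  "plan": [
    [0, 0, 0, -0.1, 0, 0.5, -0.6],
    [0, 0, 0, -0.1, 0, 1, -0.6],
    [0, 0, 0, -0.1, 0, 1.5, -0.6],
    [0, 0, 0, -0.1, 0, 2, -0.6],
    [0, 0, 0, -0.1, 0, 2.3, -0.6]
  ]
}}

```text
time_s: 24.9
position: [0.5088, -0.1551, 0.2589]
tool_rot: [[-0.997, -0.08, -0.001], [-0.08, 0.997, 0.0], [0.001, 0.0, -1.0]]
ft_force: [0.5, 0.1, -1.0]
grip_width: 0.0279
gripper_force: 69.7
```

Emit:
{"api": "move_arm", "payload": {
  "plan": [
    [0, 0, 0, 0, 0, 0.7, -0.6],
    [0, 0, 0, 0, 0, 1.4, -0.6],
    [0, 0, 0, 0, 0, 2.1, -0.6],
    [0, 0, 0, 0, 0, 2.8, -0.6],
    [0, 0, 0, 0, 0, 3, -0.6]
  ]
}}

```text
time_s: 25.4
position: [0.5086, -0.1551, 0.2286]
tool_rot: [[-0.997, -0.08, -0.001], [-0.08, 0.997, 0.001], [0.001, 0.001, -1.0]]
ft_force: [-0.7, -0.1, -1.1]
grip_width: 0.0283
gripper_force: 69.7
```

Emit:
{"api": "move_arm", "payload": {
  "plan": [
    [0, 0, 0, 0, 0, 0.7, -0.6],
    [0, 0, 0, 0, 0, 1.4, -0.6],
    [0, 0, 0, 0, 0, 2.1, -0.6],
    [0, 0, 0, 0, 0, 2.5, -0.6],
    [0, 0, 0, 0, 0, 2.8, -0.6]
  ]
}}

```text
time_s: 25.9
position: [0.5088, -0.1552, 0.2011]
tool_rot: [[-0.997, -0.08, -0.0], [-0.08, 0.997, 0.0], [0.0, 0.0, -1.0]]
ft_force: [-0.2, 1.1, -1.1]
grip_width: 0.0281
gripper_force: 69.7
```

Emit:
{"api": "move_arm", "payload": {
  "plan": [
    [0, 0, 0, 0, 0, 0.2, -0.6],
    [0, 0, 0, 0, 0, 0.4, -0.6],
    [0, 0, 0, 0, 0, 0.5, -0.6],
    [0, 0, 0, 0, 0, 0.5, -0.6]
  ]
}}

```text
time_s: 26.3
position: [0.5089, -0.1552, 0.1966]
tool_rot: [[-0.997, -0.08, -0.0], [-0.08, 0.997, -0.0], [0.0, -0.0, -1.0]]
ft_force: [-1.3, 0.7, -1.2]
grip_width: 0.0283
gripper_force: 69.7
```

Emit:
{"api": "move_arm", "payload": {
  "plan": [
    [0, 0, 0, 0, 0, 0.1, -0.6],
    [0, 0, 0, 0, 0, 0.2, -0.6],
    [0, 0, 0, 0, 0, 0.2, -0.6]
  ]
}}

```text
time_s: 26.6
position: [0.5088, -0.1552, 0.1945]
tool_rot: [[-0.997, -0.08, -0.0], [-0.08, 0.997, 0.0], [0.0, 0.0, -1.0]]
ft_force: [0.3, -0.5, -1.5]
grip_width: 0.0278
gripper_force: 69.7
```

Emit:
{"api": "move_arm", "payload": {
  "plan": [
    [0, 0, 0, 0, 0, 0.1, -0.6],
    [0, 0, 0, 0, 0, 0.2, -0.6],
    [0, 0, 0, 0, 0, 0.2, -0.6]
  ]
}}

```text
time_s: 26.9
position: [0.509, -0.1554, 0.1929]
tool_rot: [[-0.997, -0.08, 0.001], [-0.08, 0.997, -0.001], [-0.001, -0.001, -1.0]]
ft_force: [0.6, 0.2, 2.2]
grip_width: 0.0281
gripper_force: 70.2
```

Emit:
{"api": "move_arm", "payload": {
  "plan": [
    [0, 0, 0, 0, 0, 0.1, -0.6],
    [0, 0, 0, 0, 0, 0.2, -0.6],
    [0, 0, 0, 0, 0, 0.2, -0.6]
  ]
}}

```text
time_s: 27.2
position: [0.5089, -0.1553, 0.1905]
tool_rot: [[-0.997, -0.08, 0.0], [-0.08, 0.997, -0.0], [-0.0, -0.0, -1.0]]
ft_force: [-0.1, 0.6, 2.8]
grip_width: 0.0278
gripper_force: 70.2
```

Contact at TCP .193, so the cage is on the carriage. Releasing.

Emit:
{"api": "move_arm", "payload": {
  "plan": [
    [0, 0, 0, 0, 0, -0.1, -0.6],
    [0, 0, 0, 0, 0, -0.1, -0.2],
    [0, 0, 0, 0, 0, -0.1, 0.3],
    [0, 0, 0, 0, 0, -0.1, 0.3],
    [0, 0, 0, 0, 0, -0.1, 0.3]
  ]
}}

```text
time_s: 27.7
position: [0.5088, -0.1551, 0.1914]
tool_rot: [[-0.997, -0.08, -0.0], [-0.08, 0.997, 0.0], [0.0, 0.0, -1.0]]
ft_force: [0.4, -0.3, 0.6]
grip_width: 0.056
gripper_force: 0.0
```

Emit:
{"api": "move_arm", "payload": {
  "plan": [
    [0, 0, 0, 0, 0, -2, 0.3],
    [0, 0, 0, 0, 0, -5, 0.3],
    [0, 0, 0, 0, 0, -8, 0.3],
    [0, 0, 0, 0, 0, -10, 0.3],
    [0, 0, 0, 0, 0, -10, 0.3]
  ]
}}

```text
time_s: 28.2
position: [0.5096, -0.1555, 0.2942]
tool_rot: [[-0.997, -0.08, 0.005], [-0.08, 0.997, -0.003], [-0.004, -0.003, -1.0]]
ft_force: [0.2, 0.6, -0.3]
grip_width: 0.0556
gripper_force: 0.0
```

Emit:
{"api": "move_arm", "payload": {
  "plan": [
    [0, 0, 0, 3, 2, 0, 0],
    [0, 0, 0, 6, 4, 0, -0.5],
    [0, 0, 0, 9, 6, 0, -1],
    [0, 0, 0, 12, 8, 0, -1],
    [0, 0, 0, 12, 9, 0, -1]
  ]
}}

```text
time_s: 28.7
position: [0.3792, -0.0735, 0.291]
tool_rot: [[-0.997, -0.079, -0.001], [-0.079, 0.997, 0.001], [0.001, 0.001, -1.0]]
ft_force: [0.2, -0.1, 0.4]
grip_width: 0.0001
gripper_force: 0.0
```

```bash
python3 go.py slot -0 0.095 0.2; cat > chk.py <<'E'
from fit import *
p,im=mean_img(3); h=cv2.cvtColor(im.astype(np.float32)/255,cv2.COLOR_RGB2HSV);H,Sa,V=h[...,0],h[...,1],h[...,2]
yy,xx=np.mgrid[:384,:512]; m=((H<8)|(H>350))&(Sa>.6)&(V>.25)&(xx>255)&(xx<325)&(yy>170)&(yy<235)
k,l,st,c=cv2.connectedComponentsWithStats(m.astype(np.uint8))
for i in range(1,k):
    if st[i,4]>15: 
        x0,y0,w,hh=st[i,:4]; q=[x0+w/2-.5,y0+hh/2-.5]; print("red",st[i].tolist(),q,"at .197",atz(p,q,.197).round(4),"at .169",atz(p,q,.169).round(4))
# lever knob: dark cluster near +y end
for n in("lever_top","toaster_slot"):
    print(n,[(np.round(a["pixel"],1).tolist(),round(a["conf"],2),atz(p,a["pixel"],.126 if n[0]=="l" else .13).round(3).tolist()) for a in env.tip_of(n,p)[:2]])
g=im.mean(2); d=(g<60)&(xx>262)&(xx<285)&(yy>195)&(yy<220); k,l,st,c=cv2.connectedComponentsWithStats(d.astype(np.uint8)); print("dark",[(st[i].tolist(),c[i].round(1).tolist()) for i in range(1,k) if st[i,4]>8])
import json; x,y,a=json.load(open("frames.json"))["slot"]; v=[x,y,np.radians(a)]
B=pts(p,T(v,box(0,.095,.119,.026,.026,.014))); print("pred knob bbox",B.min(0).round(1),B.max(0).round(1))
np.save("im_last.npy",im)
E
python3 chk.py
```

```text
t 28.7 pos [ 0.3792 -0.0735  0.291 ] w 0.0001 gf 0.0 ft [ 0.2 -0.1  0.4]
tilt 0.09 toolyaw-180 4.55
 in full [-16.86 -12.18] z 29.1
 in spare [-15.26 -42.4 ] z 29.1
 in slot [-12.19   9.1 ] z 29.1
target [ 0.5004 -0.0598  0.2   ] MOVE az -0.05 shift cm [-12.2    0.4    9.08]
red [293, 193, 11, 6, 29] [np.float64(298.0), np.float64(195.5)] at .197 [ 0.5389 -0.1337  0.197 ] at .169 [ 0.5646 -0.1085  0.169 ]
red [292, 198, 8, 11, 63] [np.float64(295.5), np.float64(203.0)] at .197 [ 0.5086 -0.1557  0.197 ] at .169 [ 0.5331 -0.1313  0.169 ]
lever_top [([275.9, 206.8], 0.61, [0.508, -0.069, 0.126])]
toaster_slot [([292.9, 219.0], 0.7, [0.508, -0.15, 0.13])]
dark [([267, 205, 10, 7, 44], [271.5, 207.6])]
pred knob bbox [266.5 202.6] [277.9 213.2]
```

Red stands at (.5086,-.1557) with the lever up. Moving above the lever knob with the fingers shut.

Emit:
{"api": "move_arm", "payload": {
  "plan": [
    [0, 0, 0, -4, 0.3, 0, -1],
    [0, 0, 0, -8, 0.6, 0, -1],
    [0, 0, 0, -12.2, 0.9, 0, -1],
    [0, 0, 0, -12.2, 0.9, 0, -1],
    [0, 0, 0, -12.2, 0.9, 0, -1]
  ]
}}

```text
time_s: 29.45
position: [0.5038, -0.0566, 0.2903]
tool_rot: [[-0.997, -0.08, -0.002], [-0.08, 0.997, 0.001], [0.002, 0.001, -1.0]]
ft_force: [-0.6, 0.5, -0.5]
grip_width: 0.0006
gripper_force: 0.0
```

Emit:
{"api": "move_arm", "payload": {
  "plan": [
    [0, 0, 0, 0, 0, 4, -1],
    [0, 0, 0, 0, 0, 8, -1],
    [0, 0, 0, 0, 0, 12, -1],
    [0, 0, 0, 0, 0, 14.5, -1],
    [0, 0, 0, 0, 0, 14.5, -1]
  ]
}}

```text
time_s: 29.95
position: [0.501, -0.0563, 0.1441]
tool_rot: [[-0.997, -0.079, -0.006], [-0.079, 0.997, 0.002], [0.006, 0.003, -1.0]]
ft_force: [0.5, 0.0, 0.5]
grip_width: 0.0002
gripper_force: 0.0
```

```bash
python3 go.py slot 0 0.1 0.126; python3 chk.py
```

```text
t 29.95 pos [ 0.501  -0.0563  0.1441] w 0.0002 gf 0.0 ft [0.5 0.  0.5]
tilt 0.36 toolyaw-180 4.52
 in full [ -4.7  -14.01] z 14.41
 in spare [ -2.98 -41.86] z 14.41
 in slot [0.09 9.84] z 14.41
target [ 0.5    -0.0548  0.126 ] MOVE az -0.08 shift cm [0.08 0.15 1.81]
red [293, 193, 11, 5, 27] [np.float64(298.0), np.float64(195.0)] at .197 [ 0.5406 -0.1319  0.197 ] at .169 [ 0.5664 -0.1066  0.169 ]
red [292, 198, 8, 11, 62] [np.float64(295.5), np.float64(203.0)] at .197 [ 0.5086 -0.1557  0.197 ] at .169 [ 0.5331 -0.1313  0.169 ]
lever_top [([272.0, 205.2], 0.44, [0.503, -0.056, 0.126])]
toaster_slot []
dark [([273, 196, 4, 6, 19], [274.3, 197.9]), ([267, 205, 10, 7, 46], [271.7, 207.6]), ([278, 214, 7, 5, 11], [281.4, 215.6])]
pred knob bbox [266.5 202.6] [277.9 213.2]
```

Emit:
{"api": "move_arm", "payload": {
  "plan": [
    [0, 0, 0, 0, 0.1, 0.8, -1],
    [0, 0, 0, 0, 0.1, 1.5, -1],
    [0, 0, 0, 0, 0.1, 1.9, -1],
    [0, 0, 0, 0, 0.1, 2.2, -1],
    [0, 0, 0, 0, 0.1, 2.5, -1]
  ]
}}

```text
time_s: 30.7
position: [0.5027, -0.0552, 0.1214]
tool_rot: [[-0.997, -0.08, -0.001], [-0.08, 0.997, 0.0], [0.001, 0.0, -1.0]]
ft_force: [-1.9, 1.0, 2.2]
grip_width: 0.0
gripper_force: 1.5
```

Emit:
{"api": "move_arm", "payload": {
  "plan": [
    [0, 0, 0, 0, 0, 0.3, -1],
    [0, 0, 0, 0, 0, 0.6, -1],
    [0, 0, 0, 0, 0, 0.9, -1],
    [0, 0, 0, 0, 0, 1.2, -1],
    [0, 0, 0, 0, 0, 1.4, -1]
  ]
}}

```text
time_s: 31.2
position: [0.5026, -0.0552, 0.1075]
tool_rot: [[-0.997, -0.08, -0.001], [-0.08, 0.997, 0.0], [0.001, 0.0, -1.0]]
ft_force: [-2.8, 0.4, 3.9]
grip_width: -0.0
gripper_force: 2.1
```

Emit:
{"api": "move_arm", "payload": {
  "plan": [
    [0, 0, 0, 0, 0, 0.2, -1],
    [0, 0, 0, 0, 0, 0.4, -1],
    [0, 0, 0, 0, 0, 0.6, -1],
    [0, 0, 0, 0, 0, 0.8, -1],
    [0, 0, 0, 0, 0, 0.8, -1]
  ]
}}

```text
time_s: 31.7
position: [0.503, -0.0554, 0.0992]
tool_rot: [[-0.997, -0.08, -0.0], [-0.08, 0.997, 0.0], [0.0, 0.0, -1.0]]
ft_force: [-0.2, 0.8, -1.2]
grip_width: -0.0004
gripper_force: 0.0
```

Emit:
{"api": "move_arm", "payload": {
  "plan": [
    [0, 0, 0, 0, 0, 0.2, -1],
    [0, 0, 0, 0, 0, 0.35, -1],
    [0, 0, 0, 0, 0, 0.35, -1]
  ]
}}

```text
time_s: 32.0
position: [0.5032, -0.0554, 0.0962]
tool_rot: [[-0.997, -0.08, 0.001], [-0.08, 0.997, -0.0], [-0.001, -0.0, -1.0]]
ft_force: [0.4, 1.8, 4.4]
grip_width: 0.0001
gripper_force: 1.9
```

Emit:
{"api": "move_arm", "payload": {
  "plan": [
    [0, 0, 0, 0, 0.3, -2, -1],
    [0, 0, 0, 0, 0.3, -6, -1],
    [0, 0, 0, 0, 0.3, -10, -1],
    [0, 0, 0, 0, 0.3, -14, -1],
    [0, 0, 0, 0, 0.3, -18, 0.5]
  ]
}}

```text
time_s: 32.5
position: [0.5022, -0.0522, 0.2776]
tool_rot: [[-0.997, -0.08, -0.0], [-0.08, 0.997, 0.0], [0.0, 0.0, -1.0]]
ft_force: [0.6, -0.1, -0.2]
grip_width: 0.0134
gripper_force: 0.0
```

```bash
python3 chk.py; python3 cages.py; python3 go.py spare -0.016 0 0.285
```

```text
red [293, 194, 11, 5, 28] [np.float64(298.0), np.float64(196.0)] at .197 [ 0.5372 -0.1356  0.197 ] at .169 [ 0.5629 -0.1104  0.169 ]
red [292, 205, 8, 12, 60] [np.float64(295.5), np.float64(210.5)] at .197 [ 0.4855 -0.1809  0.197 ] at .169 [ 0.509  -0.1576  0.169 ]
lever_top []
toaster_slot [([294.1, 217.2], 0.92, [0.517, -0.146, 0.13])]
dark [([278, 214, 7, 5, 9], [281.3, 215.8])]
pred knob bbox [266.5 202.6] [277.9 213.2]
yellow [205, 129, 6, 8, 31] [0.5257 0.3706 0.205 ] [('full', [99.0, 262.0]), ('spare', [36.0, 4.0])]
blue [194, 134, 7, 8, 34] [0.4732 0.3613 0.205 ] [('full', [46.0, 268.0]), ('spare', [-17.0, -0.0])]
red [293, 193, 11, 5, 28] [ 0.5332 -0.1392  0.205 ] [('full', [-40.0, -229.0]), ('spare', [-6.0, -504.0])]
red [292, 205, 8, 12, 61] [ 0.4788 -0.1876  0.205 ] [('full', [-106.0, -260.0]), ('spare', [-64.0, -547.0])]
t 32.85 pos [ 0.5022 -0.0522  0.2747] w 0.0636 gf 0.0 ft [-0.7  0.1 -0.8]
tilt 0.17 toolyaw-180 4.57
 in full [ -4.47 -13.66] z 27.47
 in spare [ -2.82 -41.47] z 27.47
 in slot [ 0.24 10.24] z 27.47
target [0.4746 0.3617 0.285 ] MOVE az -0.93 shift cm [-0.54 41.48 -0.99]
```

The lever is latched and red is lowered to (.509,-.158,.169). Fetching blue next.

Emit:
{"api": "move_arm", "payload": {
  "plan": [
    [0, 0, 0, 0, 4.5, -0.5, 0.5],
    [0, 0, -0.5, -0.2, 9, -1, 0.5],
    [0, 0, -0.9, -0.3, 13.5, -1, 0.5],
    [0, 0, -0.9, -0.4, 18, -1, 0.5],
    [0, 0, -0.9, -0.5, 22.5, -1, 0.5]
  ]
}}

```text
time_s: 33.35
position: [0.4891, 0.174, 0.2849]
tool_rot: [[-0.995, -0.095, -0.002], [-0.095, 0.995, -0.0], [0.002, -0.0, -1.0]]
ft_force: [1.3, 0.3, 0.3]
grip_width: 0.0643
gripper_force: 0.0
```

Emit:
{"api": "move_arm", "payload": {
  "plan": [
    [0, 0, 0, 0, 4.5, 0, 0.5],
    [0, 0, 0, 0, 9, 0, 0.5],
    [0, 0, 0, 0, 13.5, 0, 0.5],
    [0, 0, 0, 0, 17, 0, 0.5],
    [0, 0, 0, 0, 18.5, 0, 0.5]
  ]
}}

```text
time_s: 33.85
position: [0.471, 0.359, 0.2844]
tool_rot: [[-0.995, -0.098, -0.003], [-0.098, 0.995, -0.001], [0.003, -0.001, -1.0]]
ft_force: [0.2, 0.3, 0.2]
grip_width: 0.0641
gripper_force: 0.0
```

Emit:
{"api": "move_arm", "payload": {
  "plan": [
    [0, 0, 0, 0, 0, 0, 0.5],
    [0, 0, 0, 0, 0, 0, 0.5]
  ]
}}

```text
time_s: 34.05
position: [0.4722, 0.3556, 0.2854]
tool_rot: [[-0.995, -0.095, -0.001], [-0.095, 0.995, -0.001], [0.001, -0.001, -1.0]]
ft_force: [-0.8, -0.7, 0.8]
grip_width: 0.0638
gripper_force: 0.0
```

```bash
python3 go.py spare -0.016 0.001 0.198
```

```text
t 34.05 pos [0.4722 0.3556 0.2854] w 0.0638 gf 0.0 ft [-0.8 -0.7  0.8]
tilt 0.09 toolyaw-180 5.45
 in full [ 4.31 26.28] z 28.54
 in spare [-1.89 -0.58] z 28.54
 in slot [ 0.52 51.13] z 28.54
target [0.4745 0.3627 0.198 ] MOVE az -0.05 shift cm [-0.3   0.69  8.74]
```

Emit:
{"api": "move_arm", "payload": {
  "plan": [
    [0, 0, 0, -0.3, 0.7, 2.5, 0.5],
    [0, 0, 0, -0.3, 0.7, 5, 0.5],
    [0, 0, 0, -0.3, 0.7, 7.5, 0.5],
    [0, 0, 0, -0.3, 0.7, 8.6, 0.5],
    [0, 0, 0, -0.3, 0.7, 8.6, 0.5]
  ]
}}

```text
time_s: 34.55
position: [0.4744, 0.3624, 0.1991]
tool_rot: [[-0.996, -0.094, -0.002], [-0.094, 0.996, -0.001], [0.002, -0.001, -1.0]]
ft_force: [0.7, -0.1, -0.2]
grip_width: 0.0641
gripper_force: 0.0
```

Emit:
{"api": "move_arm", "payload": {
  "plan": [
    [0, 0, 0, 0, 0, 0, -0.6],
    [0, 0, 0, 0, 0, 0, -0.6],
    [0, 0, 0, 0, 0, 0, -0.6],
    [0, 0, 0, 0, 0, 0, -0.6],
    [0, 0, 0, 0, 0, 0, -0.6]
  ],
  "squeeze": 70
}}

```text
time_s: 35.05
position: [0.4749, 0.3638, 0.2018]
tool_rot: [[-0.995, -0.095, 0.003], [-0.095, 0.995, 0.001], [-0.003, 0.001, -1.0]]
ft_force: [0.2, -1.8, 4.9]
grip_width: 0.0281
gripper_force: 69.1
```

Emit:
{"api": "move_arm", "payload": {
  "plan": [
    [0, 0, 0, 0, 0, -0.5, -0.6],
    [0, 0, 0, 0, 0, -1.2, -0.6],
    [0, 0, 0, 0, 0, -1.9, -0.6],
    [0, 0, 0, 0, 0, -2.2, -0.6],
    [0, 0, 0, 0, 0, -2.2, -0.6]
  ]
}}

```text
time_s: 35.55
position: [0.4745, 0.3638, 0.2227]
tool_rot: [[-0.995, -0.095, 0.001], [-0.095, 0.995, 0.0], [-0.001, 0.0, -1.0]]
ft_force: [-0.1, 0.8, -2.0]
grip_width: 0.0279
gripper_force: 69.1
```

```bash
python3 go.py spare -0.125 0 0.22
```

```text
t 35.55 pos [0.4745 0.3638 0.2227] w 0.0279 gf 69.1 ft [-0.1  0.8 -2. ]
tilt 0.06 toolyaw-180 5.48
 in full [ 4.77 27.01] z 22.27
 in spare [-1.59  0.22] z 22.27
 in slot [ 0.82 51.94] z 22.27
target [0.3661 0.3512 0.22  ] MOVE az -0.02 shift cm [10.91 -0.22  0.26]
```

Emit:
{"api": "move_arm", "payload": {
  "plan": [
    [0, 0, 0, 1, 0, 0, -0.6],
    [0, 0, 0, 3, 0, 0, -0.6],
    [0, 0, 0, 5, 0, 0, -0.6],
    [0, 0, 0, 7, 0, 0, -0.6],
    [0, 0, 0, 9, 0, 0, -0.6]
  ]
}}

```text
time_s: 36.05
position: [0.3831, 0.3548, 0.2217]
tool_rot: [[-0.995, -0.095, -0.001], [-0.095, 0.995, -0.0], [0.001, -0.0, -1.0]]
ft_force: [-0.5, -0.7, -1.5]
grip_width: 0.0277
gripper_force: 69.2
```

Emit:
{"api": "move_arm", "payload": {
  "plan": [
    [0, 0, 0, 1.5, 0, 0, -0.6],
    [0, 0, 0, 2, 0, 0, -0.6],
    [0, 0, 0, 2, 0, -0.8, -0.6],
    [0, 0, 0, 2, 0, -1.2, -0.6],
    [0, 0, 0, 2, 0, -1.2, -0.6]
  ]
}}

```text
time_s: 36.55
position: [0.3658, 0.3534, 0.2349]
tool_rot: [[-0.995, -0.095, 0.002], [-0.095, 0.995, 0.001], [-0.002, 0.001, -1.0]]
ft_force: [-1.0, 0.3, -2.0]
grip_width: 0.028
gripper_force: 69.2
```

```bash
python3 go.py full -0.125 0 0.235
```

```text
t 36.55 pos [0.3658 0.3534 0.2349] w 0.028 gf 69.2 ft [-1.   0.3 -2. ]
tilt 0.11 toolyaw-180 5.45
 in full [-5.95 29.12] z 23.49
 in spare [-12.51   0.22] z 23.49
 in slot [-10.1   51.77] z 23.49
target [0.3862 0.0557 0.235 ] MOVE az -11.15 shift cm [  0.79 -29.83  -0.04]
```

Emit:
{"api": "move_arm", "payload": {
  "plan": [
    [0, 0, -2, 0, -1.5, 0, -0.6],
    [0, 0, -4, 0.1, -4.5, 0, -0.6],
    [0, 0, -6, 0.2, -8, 0, -0.6],
    [0, 0, -8, 0.3, -11.5, 0, -0.6],
    [0, 0, -10, 0.4, -15, 0, -0.6]
  ]
}}

```text
time_s: 37.05
position: [0.3755, 0.2022, 0.234]
tool_rot: [[-0.963, -0.268, 0.0], [-0.268, 0.963, -0.0], [-0.0, -0.0, -1.0]]
ft_force: [0.8, 0.7, -1.8]
grip_width: 0.028
gripper_force: 69.4
```

Emit:
{"api": "move_arm", "payload": {
  "plan": [
    [0, 0, 0, 0, 0, 0, -0.6],
    [0, 0, 0, 0, 0, 0, -0.6]
  ]
}}

```text
time_s: 37.25
position: [0.3757, 0.2031, 0.2342]
tool_rot: [[-0.964, -0.265, 0.0], [-0.265, 0.964, 0.0], [-0.0, 0.0, -1.0]]
ft_force: [0.3, -0.4, -2.1]
grip_width: 0.028
gripper_force: 69.7
```

```bash
python3 go.py full -0.125 0 0.223
```

```text
t 37.25 pos [0.3757 0.2031 0.2342] w 0.028 gf 69.7 ft [ 0.3 -0.4 -2.1]
tilt 0.03 toolyaw-180 15.34
 in full [-9.29 14.43] z 23.42
 in spare [-12.96 -14.83] z 23.42
 in slot [-10.32  36.71] z 23.42
target [0.3862 0.0557 0.223 ] MOVE az -1.26 shift cm [  2.89 -14.5    1.11]
```

Emit:
{"api": "move_arm", "payload": {
  "plan": [
    [0, 0, -0.5, 0.8, -3, 0.3, -0.6],
    [0, 0, -1, 1.6, -7, 0.7, -0.6],
    [0, 0, -1.3, 2.3, -11, 1.1, -0.6],
    [0, 0, -1.3, 2.9, -13.5, 1.1, -0.6],
    [0, 0, -1.3, 2.9, -14.4, 1.1, -0.6]
  ]
}}

```text
time_s: 37.75
position: [0.3861, 0.0559, 0.223]
tool_rot: [[-0.958, -0.287, -0.0], [-0.287, 0.958, -0.0], [0.0, -0.0, -1.0]]
ft_force: [0.2, 1.4, -1.8]
grip_width: 0.028
gripper_force: 70.0
```

Emit:
{"api": "move_arm", "payload": {
  "plan": [
    [0, 0, 0, 0, 0, 0, -0.6],
    [0, 0, 0, 0, 0, 0, -0.6],
    [0, 0, 0, 0, 0, 0, -0.6]
  ]
}}

```text
time_s: 38.05
position: [0.3856, 0.0581, 0.2231]
tool_rot: [[-0.957, -0.29, -0.0], [-0.29, 0.957, 0.0], [-0.0, 0.0, -1.0]]
ft_force: [0.8, 0.3, -2.0]
grip_width: 0.0279
gripper_force: 70.0
```

```bash
python3 go.py full 0.03 0 0.223
```

```text
t 38.05 pos [0.3856 0.0581 0.2231] w 0.0279 gf 70.0 ft [ 0.8  0.3 -2. ]
tilt 0.02 toolyaw-180 16.87
 in full [-12.49   0.25] z 22.31
 in spare [-13.36 -29.36] z 22.31
 in slot [-10.49  22.18] z 22.31
target [0.5347 0.1    0.223 ] MOVE az 0.27 shift cm [-1.548e+01 -3.300e-01  1.000e-02]
```

Emit:
{"api": "move_arm", "payload": {
  "plan": [
    [0, 0, 0.3, -1, -0.3, 0, -0.6],
    [0, 0, 0.3, -2.5, -0.3, 0, -0.6],
    [0, 0, 0.3, -4.5, -0.3, 0, -0.6],
    [0, 0, 0.3, -6.5, -0.3, 0, -0.6],
    [0, 0, 0.3, -8, -0.3, 0, -0.6]
  ]
}}

```text
time_s: 38.55
position: [0.4648, 0.0782, 0.2229]
tool_rot: [[-0.959, -0.284, 0.0], [-0.284, 0.959, 0.0], [-0.0, -0.0, -1.0]]
ft_force: [0.2, 0.3, -2.1]
grip_width: 0.0278
gripper_force: 70.0
```

Emit:
{"api": "move_arm", "payload": {
  "plan": [
    [0, 0, 0, -2, 0, 0, -0.6],
    [0, 0, 0, -4, 0, 0, -0.6],
    [0, 0, 0, -6, 0, 0, -0.6],
    [0, 0, 0, -7.4, 0, 0, -0.6],
    [0, 0, 0, -7.4, 0, 0, -0.6]
  ]
}}

```text
time_s: 39.05
position: [0.5357, 0.0992, 0.2224]
tool_rot: [[-0.959, -0.284, 0.0], [-0.284, 0.959, 0.0], [-0.0, 0.0, -1.0]]
ft_force: [-0.3, -0.2, -1.6]
grip_width: 0.0276
gripper_force: 70.0
```

Emit:
{"api": "move_arm", "payload": {
  "plan": [
    [0, 0, 0, 0, 0, 0.7, -0.6],
    [0, 0, 0, 0, 0, 1.4, -0.6],
    [0, 0, 0, 0, 0, 1.8, -0.6],
    [0, 0, 0, 0, 0, 2, -0.6],
    [0, 0, 0, 0, 0, 2, -0.6]
  ]
}}

```text
time_s: 39.55
position: [0.5339, 0.0981, 0.2029]
tool_rot: [[-0.959, -0.283, -0.0], [-0.283, 0.959, -0.0], [0.0, 0.0, -1.0]]
ft_force: [0.7, 0.5, -1.7]
grip_width: 0.0281
gripper_force: 70.0
```

Emit:
{"api": "move_arm", "payload": {
  "plan": [
    [0, 0, 0, 0, 0, 0.1, -0.6],
    [0, 0, 0, 0, 0, 0.2, -0.6],
    [0, 0, 0, 0, 0, 0.2, -0.6]
  ]
}}

```text
time_s: 39.85
position: [0.5343, 0.0982, 0.2018]
tool_rot: [[-0.959, -0.284, 0.001], [-0.284, 0.959, -0.0], [-0.001, -0.001, -1.0]]
ft_force: [-1.2, -0.5, 4.4]
grip_width: 0.028
gripper_force: 70.6
```

```bash
python3 go.py full 0.03 0 0.2
```

```text
t 39.85 pos [0.5343 0.0982 0.2018] w 0.028 gf 70.6 ft [-1.2 -0.5  4.4]
tilt 0.08 toolyaw-180 16.47
 in full [ 2.9  -0.16] z 20.18
 in spare [  1.82 -26.8 ] z 20.18
 in slot [ 4.64 24.97] z 20.18
target [0.5347 0.1    0.2   ] MOVE az -0.13 shift cm [-0.1   0.16  0.18]
```

Blue rests on the bar. Releasing it and going back for yellow.

Emit:
{"api": "move_arm", "payload": {
  "plan": [
    [0, 0, 0, 0, 0, 0, -0.3],
    [0, 0, 0, 0, 0, 0, 0.2],
    [0, 0, 0, 0, 0, 0, 0.5],
    [0, 0, 0, 0, 0, 0, 0.5],
    [0, 0, 0, 0, 0, 0, 0.5]
  ]
}}

```text
time_s: 40.35
position: [0.5341, 0.0982, 0.201]
tool_rot: [[-0.959, -0.284, -0.0], [-0.284, 0.959, 0.0], [0.0, 0.0, -1.0]]
ft_force: [-1.1, 0.6, 0.4]
grip_width: 0.0642
gripper_force: 0.0
```

Emit:
{"api": "move_arm", "payload": {
  "plan": [
    [0, 0, 0, 0, 0, -2, 0.5],
    [0, 0, 0, 0, 0, -5, 0.5],
    [0, 0, 0, 0, 0, -8, 0.5],
    [0, 0, 0, 0, 0, -8, 0.5]
  ]
}}

```text
time_s: 40.75
position: [0.5353, 0.0983, 0.285]
tool_rot: [[-0.959, -0.284, 0.008], [-0.284, 0.959, -0.0], [-0.007, -0.002, -1.0]]
ft_force: [-0.3, -0.6, -0.0]
grip_width: 0.0641
gripper_force: 0.0
```

```bash
python3 cages.py; python3 go.py spare 0.034 0.001 0.28
```

```text
yellow [205, 129, 6, 8, 32] [0.5257 0.3706 0.205 ] [('full', [99.0, 262.0]), ('spare', [36.0, 4.0])]
blue [248, 158, 7, 8, 49] [0.5338 0.0973 0.205 ] [('full', [28.0, -2.0]), ('spare', [18.0, -269.0])]
red [293, 193, 11, 5, 30] [ 0.5332 -0.1392  0.205 ] [('full', [-40.0, -229.0]), ('spare', [-6.0, -504.0])]
red [291, 205, 9, 12, 62] [ 0.4777 -0.1867  0.205 ] [('full', [-107.0, -258.0]), ('spare', [-65.0, -546.0])]
t 40.85 pos [0.5341 0.0982 0.281 ] w 0.0638 gf 0.0 ft [-0.3  0.4 -0.1]
tilt 0.03 toolyaw-180 16.47
 in full [ 2.88 -0.15] z 28.1
 in spare [  1.8  -26.79] z 28.1
 in slot [ 4.62 24.98] z 28.1
target [0.5242 0.3675 0.28  ] MOVE az 10.97 shift cm [-6.69 26.1   0.1 ]
```

Emit:
{"api": "move_arm", "payload": {
  "plan": [
    [0, 0, 3, -1.1, 4.4, 0, 0.5],
    [0, 0, 6, -2.2, 8.8, 0, 0.5],
    [0, 0, 8, -3.3, 13, 0, 0.5],
    [0, 0, 10, -4.4, 17.5, 0, 0.5],
    [0, 0, 11, -5.6, 22, 0, 0.5]
  ]
}}

```text
time_s: 41.35
position: [0.5247, 0.3267, 0.2795]
tool_rot: [[-0.996, -0.094, -0.003], [-0.094, 0.996, -0.001], [0.003, -0.001, -1.0]]
ft_force: [0.7, -0.3, 0.5]
grip_width: 0.0642
gripper_force: 0.0
```

Emit:
{"api": "move_arm", "payload": {
  "plan": [
    [0, 0, 0, 0, 0, 0, 0.5],
    [0, 0, 0, 0, 0, 0, 0.5]
  ]
}}

```text
time_s: 41.55
position: [0.5249, 0.3256, 0.2793]
tool_rot: [[-0.995, -0.097, -0.003], [-0.097, 0.995, -0.001], [0.003, -0.001, -1.0]]
ft_force: [0.3, -1.4, 0.7]
grip_width: 0.064
gripper_force: 0.0
```

```bash
python3 go.py spare 0.034 0.001 0.28
```

```text
t 41.55 pos [0.5249 0.3256 0.2793] w 0.064 gf 0.0 ft [ 0.3 -1.4  0.7]
tilt 0.17 toolyaw-180 5.58
 in full [ 8.5 21.9] z 27.93
 in spare [ 3.06 -4.07] z 27.93
 in slot [ 5.54 47.72] z 27.93
target [0.5242 0.3675 0.28  ] MOVE az 0.08 shift cm [-0.34  4.17 -0.07]
```

Emit:
{"api": "move_arm", "payload": {
  "plan": [
    [0, 0, 0, -0.3, 2.1, 0, 0.5],
    [0, 0, 0, -0.3, 4.2, 1, 0.5],
    [0, 0, 0, -0.3, 4.2, 3, 0.5],
    [0, 0, 0, -0.3, 4.2, 5, 0.5],
    [0, 0, 0, -0.3, 4.2, 5, 0.5]
  ]
}}

```text
time_s: 42.05
position: [0.5238, 0.3653, 0.2279]
tool_rot: [[-0.996, -0.094, -0.006], [-0.094, 0.996, -0.003], [0.006, -0.002, -1.0]]
ft_force: [-0.2, -0.4, -0.2]
grip_width: 0.0641
gripper_force: 0.0
```

```bash
python3 go.py spare 0.034 0.001 0.1985
```

```text
t 42.05 pos [0.5238 0.3653 0.2279] w 0.0641 gf 0.0 ft [-0.2 -0.4 -0.2]
tilt 0.38 toolyaw-180 5.38
 in full [ 9.53 25.74] z 22.79
 in spare [ 3.33 -0.11] z 22.79
 in slot [ 5.74 51.69] z 22.79
target [0.5242 0.3675 0.1985] MOVE az -0.12 shift cm [-0.08  0.22  2.94]
```

Emit:
{"api": "move_arm", "payload": {
  "plan": [
    [0, 0, 0, 0, 0.1, 1.5, 0.5],
    [0, 0, 0, 0, 0.1, 2.8, 0.5],
    [0, 0, 0, 0, 0.1, 2.8, 0.5]
  ]
}}

```text
time_s: 42.35
position: [0.5243, 0.3669, 0.2022]
tool_rot: [[-0.996, -0.094, -0.002], [-0.094, 0.996, -0.001], [0.003, -0.001, -1.0]]
ft_force: [-0.5, 0.2, 0.0]
grip_width: 0.064
gripper_force: 0.0
```

Emit:
{"api": "move_arm", "payload": {
  "plan": [
    [0, 0, 0, 0, 0, 0, -0.6],
    [0, 0, 0, 0, 0, 0, -0.6],
    [0, 0, 0, 0, 0, 0, -0.6],
    [0, 0, 0, 0, 0, 0, -0.6],
    [0, 0, 0, 0, 0, 0, -0.6]
  ],
  "squeeze": 70
}}

```text
time_s: 42.85
position: [0.5248, 0.3681, 0.2046]
tool_rot: [[-0.995, -0.095, 0.002], [-0.095, 0.995, 0.001], [-0.002, 0.0, -1.0]]
ft_force: [-0.5, -1.2, 6.4]
grip_width: 0.0275
gripper_force: 69.2
```

Emit:
{"api": "move_arm", "payload": {
  "plan": [
    [0, 0, 0, 0, 0, -0.5, -0.6],
    [0, 0, 0, 0, 0, -1.2, -0.6],
    [0, 0, 0, 0, 0, -1.9, -0.6],
    [0, 0, 0, 0, 0, -2.2, -0.6],
    [0, 0, 0, 0, 0, -2.2, -0.6]
  ]
}}

```text
time_s: 43.35
position: [0.5244, 0.3683, 0.2257]
tool_rot: [[-0.995, -0.095, 0.001], [-0.095, 0.995, 0.0], [-0.001, 0.0, -1.0]]
ft_force: [0.5, -0.3, -0.9]
grip_width: 0.0278
gripper_force: 69.1
```

```bash
python3 go.py spare -0.125 0.001 0.222
```

```text
t 43.35 pos [0.5244 0.3683 0.2257] w 0.0278 gf 69.1 ft [ 0.5 -0.3 -0.9]
tilt 0.06 toolyaw-180 5.48
 in full [ 9.68 26.01] z 22.57
 in spare [3.43 0.18] z 22.57
 in slot [ 5.83 51.98] z 22.57
target [0.366  0.3522 0.222 ] MOVE az -0.02 shift cm [15.93 -0.09  0.35]
```

Emit:
{"api": "move_arm", "payload": {
  "plan": [
    [0, 0, 0, 1, 0, 0, -0.6],
    [0, 0, 0, 3, 0, 0, -0.6],
    [0, 0, 0, 5, 0, 0, -0.6],
    [0, 0, 0, 7, 0, 0, -0.6],
    [0, 0, 0, 9, 0, 0, -0.6]
  ]
}}

```text
time_s: 43.85
position: [0.433, 0.3593, 0.2248]
tool_rot: [[-0.995, -0.096, -0.001], [-0.096, 0.995, -0.0], [0.001, -0.0, -1.0]]
ft_force: [0.3, 0.3, -1.8]
grip_width: 0.0277
gripper_force: 69.2
```

Emit:
{"api": "move_arm", "payload": {
  "plan": [
    [0, 0, 0, 2, 0, 0, -0.6],
    [0, 0, 0, 4, 0, 0, -0.6],
    [0, 0, 0, 6, 0, 0, -0.6],
    [0, 0, 0, 7, 0, -0.6, -0.6],
    [0, 0, 0, 7, 0, -1.2, -0.6]
  ]
}}

```text
time_s: 44.35
position: [0.3639, 0.3529, 0.2378]
tool_rot: [[-0.995, -0.096, -0.0], [-0.096, 0.995, 0.0], [0.0, 0.0, -1.0]]
ft_force: [1.0, -0.2, -1.3]
grip_width: 0.0277
gripper_force: 69.2
```

Emit:
{"api": "move_arm", "payload": {
  "plan": [
    [0, 0, -2, 0, -1.5, 0, -0.6],
    [0, 0, -4, 0.1, -4.5, 0, -0.6],
    [0, 0, -6, 0.2, -8, 0, -0.6],
    [0, 0, -8, 0.3, -11.5, 0, -0.6],
    [0, 0, -10, 0.4, -15, 0, -0.6]
  ]
}}

```text
time_s: 44.85
position: [0.3762, 0.2019, 0.2376]
tool_rot: [[-0.963, -0.268, 0.001], [-0.268, 0.963, 0.0], [-0.001, -0.0, -1.0]]
ft_force: [1.9, 0.7, -1.8]
grip_width: 0.0276
gripper_force: 69.4
```

Emit:
{"api": "move_arm", "payload": {
  "plan": [
    [0, 0, 0, 0, 0, 0, -0.6],
    [0, 0, 0, 0, 0, 0, -0.6]
  ]
}}

```text
time_s: 45.05
position: [0.3763, 0.2028, 0.2376]
tool_rot: [[-0.964, -0.264, 0.001], [-0.264, 0.964, 0.0], [-0.001, 0.0, -1.0]]
ft_force: [-0.5, 0.5, -2.5]
grip_width: 0.0275
gripper_force: 69.6
```

```bash
python3 go.py full -0.125 0 0.226
```

```text
t 45.05 pos [0.3763 0.2028 0.2376] w 0.0275 gf 69.6 ft [-0.5  0.5 -2.5]
tilt 0.07 toolyaw-180 15.34
 in full [-9.25 14.38] z 23.76
 in spare [-12.91 -14.87] z 23.76
 in slot [-10.27  36.67] z 23.76
target [0.3862 0.0557 0.226 ] MOVE az -1.26 shift cm [  2.93 -14.45   1.16]
```

Emit:
{"api": "move_arm", "payload": {
  "plan": [
    [0, 0, -0.5, 0.8, -3, 0.3, -0.6],
    [0, 0, -1, 1.6, -7, 0.7, -0.6],
    [0, 0, -1.3, 2.3, -11, 1.1, -0.6],
    [0, 0, -1.3, 2.9, -13.5, 1.1, -0.6],
    [0, 0, -1.3, 2.9, -14.6, 1.1, -0.6]
  ]
}}

```text
time_s: 45.55
position: [0.387, 0.0537, 0.2263]
tool_rot: [[-0.958, -0.287, 0.0], [-0.287, 0.958, -0.0], [-0.0, -0.0, -1.0]]
ft_force: [0.3, 1.9, -2.1]
grip_width: 0.0275
gripper_force: 69.8
```

Emit:
{"api": "move_arm", "payload": {
  "plan": [
    [0, 0, 0, 0, 0, 0, -0.6],
    [0, 0, 0, 0, 0, 0, -0.6],
    [0, 0, 0, 0, 0, 0, -0.6]
  ]
}}

```text
time_s: 45.85
position: [0.3864, 0.0559, 0.2261]
tool_rot: [[-0.957, -0.29, 0.0], [-0.29, 0.957, 0.0], [-0.0, 0.0, -1.0]]
ft_force: [0.9, -0.1, -2.1]
grip_width: 0.0276
gripper_force: 69.8
```

```bash
python3 go.py full -0.025 0 0.226
```

```text
t 45.85 pos [0.3864 0.0559 0.2261] w 0.0276 gf 69.8 ft [ 0.9 -0.1 -2.1]
tilt 0.02 toolyaw-180 16.87
 in full [-1.248e+01  1.000e-02] z 22.61
 in spare [-13.31 -29.59] z 22.61
 in slot [-10.44  21.95] z 22.61
target [0.482  0.0843 0.226 ] MOVE az 0.27 shift cm [-9.98 -0.06  0.01]
```

Emit:
{"api": "move_arm", "payload": {
  "plan": [
    [0, 0, 0.3, -1, -0.1, 0, -0.6],
    [0, 0, 0.3, -2.5, -0.1, 0, -0.6],
    [0, 0, 0.3, -4.5, -0.1, 0, -0.6],
    [0, 0, 0.3, -6.5, -0.1, 0, -0.6],
    [0, 0, 0.3, -8.5, -0.1, 0, -0.6]
  ]
}}

```text
time_s: 46.35
position: [0.4694, 0.0795, 0.226]
tool_rot: [[-0.959, -0.284, 0.0], [-0.284, 0.959, 0.0], [-0.0, 0.0, -1.0]]
ft_force: [-0.1, -0.5, -1.1]
grip_width: 0.0276
gripper_force: 69.8
```

Emit:
{"api": "move_arm", "payload": {
  "plan": [
    [0, 0, 0, -1.4, 0, 0, -0.6],
    [0, 0, 0, -1.4, 0, 0.7, -0.6],
    [0, 0, 0, -1.4, 0, 1.4, -0.6],
    [0, 0, 0, -1.4, 0, 1.9, -0.6],
    [0, 0, 0, -1.4, 0, 1.9, -0.6]
  ]
}}

```text
time_s: 46.85
position: [0.4806, 0.0823, 0.2062]
tool_rot: [[-0.959, -0.283, -0.002], [-0.283, 0.959, 0.0], [0.002, 0.001, -1.0]]
ft_force: [-0.7, 0.2, -1.5]
grip_width: 0.0278
gripper_force: 69.8
```

Emit:
{"api": "move_arm", "payload": {
  "plan": [
    [0, 0, 0, 0, 0, 0.1, -0.6],
    [0, 0, 0, 0, 0, 0.2, -0.6],
    [0, 0, 0, 0, 0, 0.2, -0.6]
  ]
}}

```text
time_s: 47.15
position: [0.4814, 0.0822, 0.2052]
tool_rot: [[-0.959, -0.283, 0.0], [-0.283, 0.959, -0.0], [-0.0, -0.0, -1.0]]
ft_force: [-0.2, 0.6, -1.3]
grip_width: 0.0278
gripper_force: 69.8
```

Emit:
{"api": "move_arm", "payload": {
  "plan": [
    [0, 0, 0, 0, 0, 0.1, -0.6],
    [0, 0, 0, 0, 0, 0.2, -0.6],
    [0, 0, 0, 0, 0, 0.2, -0.6]
  ]
}}

```text
time_s: 47.45
position: [0.4818, 0.0823, 0.2045]
tool_rot: [[-0.959, -0.284, 0.002], [-0.284, 0.959, -0.0], [-0.002, -0.001, -1.0]]
ft_force: [-2.7, 0.1, 9.3]
grip_width: 0.0278
gripper_force: 71.1
```

Emit:
{"api": "move_arm", "payload": {
  "plan": [
    [0, 0, 0, 0, 0, 0, -0.3],
    [0, 0, 0, 0, 0, 0, 0.2],
    [0, 0, 0, 0, 0, 0, 0.5],
    [0, 0, 0, 0, 0, 0, 0.5],
    [0, 0, 0, 0, 0, 0, 0.5]
  ]
}}

```text
time_s: 47.95
position: [0.4814, 0.0823, 0.203]
tool_rot: [[-0.959, -0.284, -0.0], [-0.284, 0.959, 0.0], [0.0, 0.0, -1.0]]
ft_force: [0.2, -0.0, -0.5]
grip_width: 0.064
gripper_force: 0.0
```

Emit:
{"api": "move_arm", "payload": {
  "plan": [
    [0, 0, 0, 0, 0, -2, 0.5],
    [0, 0, 0, 0, 0, -5, 0.5],
    [0, 0, 0, 0, 0, -9, 0.5],
    [0, 0, 0, 6, 4, -10, 0.5],
    [0, 0, 0, 9, 8, -10, 0.5]
  ]
}}

```text
time_s: 48.45
position: [0.3907, 0.1221, 0.303]
tool_rot: [[-0.96, -0.281, 0.002], [-0.281, 0.96, -0.0], [-0.002, -0.001, -1.0]]
ft_force: [-0.3, 2.4, 0.8]
grip_width: 0.0642
gripper_force: 0.0
```

Emit:
{"api": "move_arm", "payload": {
  "plan": [
    [0, 0, 0, 3, 4, 0, 0.5],
    [0, 0, 0, 3, 8, 0, 0.5],
    [0, 0, 0, 3, 12, 0, 0.5],
    [0, 0, 0, 3, 12, 0, 0.5]
  ]
}}

```text
time_s: 48.85
position: [0.3266, 0.232, 0.3023]
tool_rot: [[-0.957, -0.289, 0.0], [-0.289, 0.957, 0.001], [-0.0, 0.001, -1.0]]
ft_force: [-0.6, -0.4, -0.6]
grip_width: 0.0643
gripper_force: 0.0
```

```bash
python3 cages.py; python3 chk.py|head -4; python3 - <<'E'
from fit import *
p=env.get_image("scene"); cv2.imwrite("pics/final.png",panel(p,p["color"].astype(float),(165,120,335,260),4.2,[]))
E
```

```text
yellow [237, 165, 8, 9, 54] [0.4786 0.082  0.205 ] [('full', [-29.0, -1.0]), ('spare', [-39.0, -279.0])]
blue [248, 158, 7, 8, 50] [0.5338 0.0973 0.205 ] [('full', [28.0, -2.0]), ('spare', [18.0, -269.0])]
red [293, 193, 11, 5, 29] [ 0.5332 -0.1392  0.205 ] [('full', [-40.0, -229.0]), ('spare', [-6.0, -504.0])]
red [291, 205, 9, 12, 62] [ 0.4777 -0.1867  0.205 ] [('full', [-107.0, -258.0]), ('spare', [-65.0, -546.0])]
red [293, 193, 11, 6, 27] [np.float64(298.0), np.float64(195.5)] at .197 [ 0.5389 -0.1337  0.197 ] at .169 [ 0.5646 -0.1085  0.169 ]
red [291, 205, 9, 12, 61] [np.float64(295.0), np.float64(210.5)] at .197 [ 0.4844 -0.1801  0.197 ] at .169 [ 0.5078 -0.1567  0.169 ]
lever_top []
toaster_slot [([291.7, 219.5], 0.56, [0.504, -0.149, 0.13])]
```

View pics/final.png

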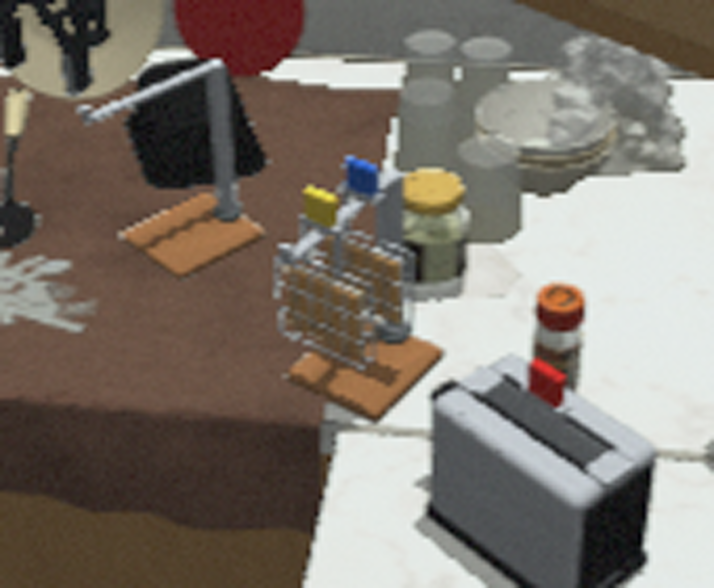

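The picture shows yellow (320,205) and blue (360,175) on the crowded hook, the spare hook empty, and red down in the toaster (547,382). Handing in.

```bash
python3 -c "
from rig import env
print(env.close_job())"
```

```text
the job is handed in; nothing more can be done
None
```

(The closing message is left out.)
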